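# Ease the spring clip off the bottle press's pivot pin

### The job

The bench press for closing oil bottles is to be stripped for cleaning: take the beech-handled wedge, slide its blade in along the top of the pivot pin, under the spring clip, until the clip has been spread and has come up off its groove; work gently, forcing neither wedge nor gripper against clip or press, and do not take hold of the clip while it is still seated. Then lay the wedge down flat on the table and put the freed clip into the steel parts tray, without letting it fly off or drop, and leave the diffuser, the dropper bottle and the cream jar where they are.

Things in the scene. Friction and masses are not known exactly. Their poses are not given: they have to be found in the camera images.
- press: Grey bench lever press, fixed, base 185 x 124 mm. Origin on the table under its column, z up. Level lever towards its +x, black ball 190 mm out. The pivot pin, a steel rod 21 mm thick, lies along the press's y with its centre line at x 0, z 200 mm, held in a fork boss; its +y end stands 19 mm out of the boss. Nothing of the press is higher than 18 mm above that line
- clip_seat (a point): Fixed point on the press: on the pin's centre line in the middle of the clip's groove (press x 0, y 40.5, z 200 mm; axes as the press). The groove is 17 mm thick from press y = 35 (face of the boss) to 46 mm; then comes the end land, 21 mm thick, from y = 46 to 54 mm. Pin and clip are polished: the wedge must not bear on either with more than 15 N, the clip's own pull included
- pin_end (a point): Fixed point on the press: centre of the pin's free end face (press x 0, y 54, z 200 mm; axes as the press). The wedge goes in from here, towards the press's -y, its flat underside on the pin's top, 10.5 mm above this point
- boss_slot (a point): Fixed point on the press: top line of the pin inside the boss (press x 0, y 23, z 210.5 mm). A slot 16 mm wide in the boss's top (boss y 11 to 35 mm, 27 mm wide, walls 3.5 mm above this point) lets a blade that has passed under the clip run on over the pin. It ends at the lever's hub, side at y = 7 mm: do not ram it. The clip is fully lifted with the blade's tip at about y = 14 mm
- clip_axis (a point): Loose spring clip of bent steel strip, 8 mm wide (its y, along the pin), 32 mm across (its x), about 26 mm high, 50 g, straddling the pin from above. This point is on the pin's centre line when the clip is seated, within 1 mm of clip_seat; axes then as the press. Two sprung legs grip the groove from below: lifting it takes 4 to 8 N, driving the wedge under it 3 to 10 N
- clip_bridge (a point): Middle of the underside of the clip's flat top, 13.5 mm above clip_axis: about 3 mm clear of the land when seated, the gap 14 mm wide in x. Risen 5 mm or more, the clip is past the pin's widest part: its legs close over the top and it stays perched on the pin, 5 to 10 mm above its seat and tipped up to 15 degrees, when the wedge is drawn back; raised less, it snaps back
- clip_mid (a point): Point of the clip between its rigid shoulders, 12.5 mm above clip_axis: where to grip the freed clip, across the shoulders along its x axis (32 mm wide; the shoulders reach from 8 to 17 mm above clip_axis, the sprung legs below them to 9 mm under clip_axis)
- wedge_grip (a point): Loose wedge tool, about 90 g: centre of its beech handle, 70 mm long (x), 20 wide (y), 28 high (z), so 14 mm above the handle's flat underside. Steel blade to its +x, 10 mm wide. Blade from 35 mm ahead of this point, 8.5 mm thick as far as 61 mm ahead, then sloping on top to 2 mm at the tip, 85 mm ahead. Starts flat on the table, blade roughly to the world's -y
- wedge_front (a point): Lower edge of the handle's front end, middle (35 mm ahead of and 14 mm below wedge_grip, same axes), where the blade comes out. From use the blade is bent up against the handle by an unknown 0 to 5 degrees, so its tip stands 0 to 4.7 mm above the plane of the handle's underside: not measured, to be felt (tilt the handle to lay it flush). Its underside is flat, the last 4 mm bevelled up by 0.8 mm
- tray: Shallow open steel parts tray, loose, 100 mm (x) by 130 mm (y), 18 mm high, walls and floor 3 mm thick, 400 g. Origin under its centre, z up
- dropper_mid (a point): Amber dropper bottle, 34 mm thick, 85 mm high, loose: point at half height. To be left alone
- cream_jar_mid (a point): Cream jar, 60 mm thick, 45 mm high, loose: point at half height. To be left alone
- diffuser_mid (a point): Round mauve and white aroma diffuser, 120 mm thick, 96 mm high, loose: point at half height. To be left alone
Things that resemble listed ones, but are neither listed nor needed, are in the scene too. What is meant by the part that bears wedge_grip is not yellow, and is the smaller of those in its own colour.

How it is judged:
By the outcome, as a careful person would: the job done as asked, in the order asked, and still so for the second after the job is handed in, with the robot touching nothing.
It also fails if it takes over 72 s, if anything falls off the work surface, if the arm or the gripper's body presses on something with over 40 N, if the wrist force passes 120 N, or if a joint passes its speed limit or range.

### The arm

A 6-joint arm with a two-finger parallel gripper is mounted at the origin on the work surface. World frame = base frame: x ahead of the robot, y to its left, z up, the work surface at z = 0. Lengths are in m, angles in rad, forces in N, time in s.
With the tool pointing down it reaches from about 0.4 to 0.825 m from the base axis. Payload 7 kg.
Tool frame: the origin (TCP) lies at the very end of the fingers, on their centre line; the grasp point (between the pads) lies 19 mm behind it; z points along the fingers, y is the direction in which the jaws open and shut (so a half turn about z gives the same grasp; the last joint's range is limited). The gripper opens to 88 mm and grips with 3 to 60 N. Pads are 19 mm wide; open, the fingers measure 130 mm over their backs; the gripper's body (78 mm by 193 mm) begins 47 mm behind the grasp point.
Start: joints at [-1.058, 0.359, 0.012, 0, -1.224, -0.288], TCP at [0.15, -0.658, 0.227] pointing down, gripper open.
Joint ranges: [-3.07, 3.07], [-1.43, 2.12], [-1.02, 1.25], [-3.03, 1.67], [-3.05, -0], [-3.03, 3.03]. Speed limits (rad/s): [2.39, 2.39, 3.01, 3.14, 3.14, 3.14].

### API

Orientations are given as [roll, pitch, yaw] about the fixed x, y, z axes, in that order (R = Rz(yaw) Ry(pitch) Rx(roll)).
In Python, from station import arm, eyes, job, outline_of gives the robot as it stands.
- The arm moves only by the tool apply_moves, never from a script. Its argument "moves" is a list of rows, each a list of 5 numbers: the opening, from -1 (shut) to 1 (fully open), then the shift along the tool's x, y, z in m, then the turn about the tool's z in rad. A call has 1 to 12 rows; each row shifts and turns the commanded pose from where the row before left it, along the tool's axes as they then stand; what a row does not reach is not made up. A row lasts 1/12 s, in which the tool goes at most 41.7 mm and 7.16 degrees, less where a joint would pass 70% of its speed; a pose out of reach is approached as far as the arm can. A call with a gripper value outside its range is refused whole. The fingers move at their own pace and stop on an object; "newtons" is the grip in N (left out, the last holds). Time passes only in rows, so rows that do not move let the fingers close. It gives the time, the measured TCP pose, the force and the opening at its end, in the units of the state.
- arm.get_state(): the state, without advancing time (a new reading comes with each control period).
- eyes.grab_frame(name): name is "scene" or "top" or "wrist"; returns a dict with "color" (420x560x3 uint8, red, green, blue), "z_map" (420x560 float32, m along the optical axis (not along the pixel's ray), 0 where there is no reading), "camera_matrix" (3x3 intrinsics, pixels), "k1" (the pictures are not rectified: a ray, as slopes to the right and down, at radius r is drawn at 1 + k1 r^2 times it, then the intrinsics apply), "extrinsics" (4x4, takes a point from camera to world coordinates). Camera axes: x right, y up, looking along -z (the intrinsics and any distortion apply to the point x, -y, -z); pixel columns grow to the right and rows downward; lengths in m; the calibration is good to about 2 mm. A picture is of the moment at which its call begins.
- job.job_done(): hands the job in, once; it reports no verdict.
Trained networks look in a picture, given as the dict that the camera call returned (one of the last four; its "shot" number tells which), for a name from the list of things; names that differ only in an ending like _2 or _b are one class to them, and where a whole thing is asked for, a point or a joint stands for the part that bears it (a point fixed in the world has none). Each returns a list of dicts, best first, with "score" (0 to 1); they miss things now and then, are a little off and sometimes report something else, mostly with a low value. They report only what shows in the picture. A call takes as long as a camera call. They do not tell look-alikes from the thing itself.
- outline_of(label, picture): "region" (420x560 bool, what is visible of it) and "extent" ([left, top, right, bottom] in pixels, round what is visible of it).
The state is a dict: "t": time; "q": joint angles; "qd": joint speeds; "joint_efforts": joint torques, N m; "eef_pos": TCP position; "ee_rot": TCP orientation; "force": force on the tool from outside, world axes, zero at the start; "moment": the same for the moment, N m; "width": finger opening in m.
Only numpy, scipy, OpenCV 4.12 (cv2) and the standard library are available. Lean on these libraries where they do the work, as an engineer would, in place of code of your own. Each camera call takes 0.05 s, during which the arm holds its last target.

## Working session

There is one attempt and no reset: what is moved stays moved. The work goes in short steps, Python scripts to look and compute and a tool call to move; the robot and the scene stay as the last step left them, time stands still between calls to the robot, and variables do not carry over. Pictures are saved under pics/ and viewed, and the job is handed in when it is done.

Besides the shell and the picture viewer there is one more tool, called after "Request:" as name([rows], argument=value, ...), one row to a line, values as JSON. apply_moves: Moves the arm, as the interface text tells. Its arguments: {"type":"object","properties":{"moves":{"type":"array","items":{"type":"array","items":{"type":"number"}}},"newtons":{"type":"number"}},"required":["moves"]}

```bash
ls; mkdir -p pics; cat > h.py <<'E'
import numpy as np, cv2
from station import arm, eyes, job, outline_of
def save(im,n,boxes=[]):
    im=cv2.cvtColor(im,cv2.COLOR_RGB2BGR) if im.ndim==3 else im
    cv2.imwrite('pics/'+n,im)
def ray(f,u,v):
    K=f['camera_matrix'];x=(u-K[0,2])/K[0,0];y=(v-K[1,2])/K[1,1]
    x=np.asarray(x,float);y=np.asarray(y,float);a,b=x.copy(),y.copy()
    for _ in range(20):
        s=1+f['k1']*(a*a+b*b);a,b=x/s,y/s
    return np.stack([a,-b,-np.ones_like(a)],-1)
def world(f,u,v,z=None):
    u=np.asarray(u);v=np.asarray(v)
    d=f['z_map'][v.astype(int),u.astype(int)] if z is None else z
    p=ray(f,u,v)*np.asarray(d)[...,None]
    E=f['extrinsics'];return p@E[:3,:3].T+E[:3,3]
def wray(f,u,v):
    E=f['extrinsics'];return E[:3,3],ray(f,u,v)@E[:3,:3].T
def onz(f,u,v,z):
    o,d=wray(f,u,v);s=(z-o[2])/d[...,2];return o+s[...,None]*d
def proj(f,P):
    E=f['extrinsics'];p=(np.asarray(P)-E[:3,3])@E[:3,:3]
    x=p[...,0]/-p[...,2];y=-p[...,1]/-p[...,2];s=1+f['k1']*(x*x+y*y);K=f['camera_matrix']
    return np.stack([K[0,0]*x*s+K[0,2],K[1,1]*y*s+K[1,2]],-1)
E
python3 - <<'E'
from h import *
import pickle
print(arm.get_state())
for n in ['scene','top','wrist']:
    f=eyes.grab_frame(n);save(f['color'],n+'0.png');pickle.dump(f,open(n+'0.pkl','wb'))
    print(n,f['shot'],f['camera_matrix'].tolist(),f['k1'],f['extrinsics'].round(3).tolist())
    for l in ['press','clip_mid','wedge_grip','tray','dropper_mid','cream_jar_mid','diffuser_mid']:
        for r in outline_of(l,f): print(l,round(r['score'],2),r['extent'])
E
```

```text
pics
{'t': 0.0, 'q': array([-1.05788907e+00,  3.59366879e-01,  1.10584080e-02, -3.69118430e-04,
       -1.22412340e+00, -2.88118383e-01]), 'qd': array([ 0.00012424,  0.00139209,  0.00177664,  0.00124144,  0.00137242,
       -0.00129547]), 'joint_efforts': array([-3.05928961e-05, -5.82722640e+01,  2.93055940e+01,  6.99694321e+00,
        6.80347293e-03, -1.70673679e-04]), 'eef_pos': array([ 0.15033407, -0.65752977,  0.22563203]), 'ee_rot': array([ 3.13992592e+00, -1.32091598e-04, -2.91692937e+00]), 'force': array([ 0.76387031,  0.64778932, -0.7860247 ]), 'moment': array([ 0.02273425,  0.045683  , -0.09068068]), 'width': 0.08742917596034823}
scene 1 [[457.4444726018233, 0.0, 277.2964393614017], [0.0, 457.4444726018233, 207.94783410362245], [0.0, 0.0, 1.0]] -0.005965964676861605 [[0.776, -0.536, 0.334, 0.829], [0.631, 0.662, -0.404, -0.341], [-0.004, 0.524, 0.852, 0.961], [0.0, 0.0, 0.0, 1.0]]
press 0.94 [233.5, 250.9, 370.1, 372.6]
wedge_grip 0.93 [154.3, 259.9, 193.8, 302.7]
wedge_grip 0.91 [192.0, 208.1, 245.6, 253.5]
wedge_grip 0.62 [104.1, 239.7, 129.2, 282.7]
tray 0.74 [287.7, 144
[... 547 characters left out ...]
096, 0.995, 1.623], [0.0, 0.0, 0.0, 1.0]]
press 0.72 [302.3, 103.5, 354.0, 203.7]
clip_mid 0.28 [303.6, 100.2, 355.4, 205.1]
wedge_grip 0.79 [300.0, 230.1, 309.4, 283.2]
wedge_grip 0.78 [349.3, 236.3, 360.4, 278.1]
wedge_grip 0.76 [363.2, 279.9, 382.8, 317.5]
tray 0.95 [184.9, 210.9, 232.3, 249.3]
dropper_mid 0.6 [233.7, 168.5, 243.9, 184.3]
cream_jar_mid 0.88 [184.9, 164.3, 202.1, 183.9]
diffuser_mid 0.62 [214.6, 105.8, 257.1, 143.5]
wrist 3 [[369.64597554134457, 0.0, 283.91065674237376], [0.0, 369.64597554134457, 207.89874432723735], [0.0, 0.0, 1.0]] 0.004074692837097106 [[-0.224, -0.944, -0.242, 0.085], [0.975, -0.217, -0.055, -0.672], [-0.001, -0.248, 0.969, 0.384], [0.0, 0.0, 0.0, 1.0]]
```

View pics/scene0.png

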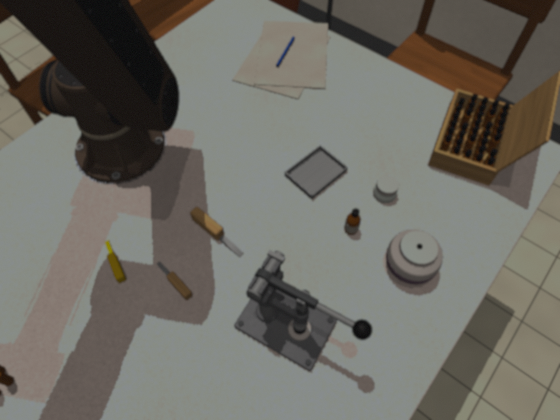

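View pics/top0.png

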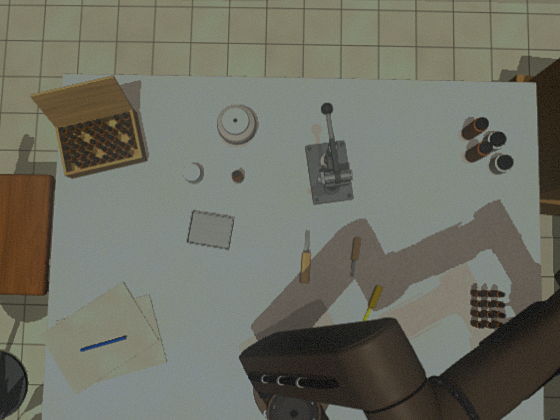

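View pics/wrist0.png

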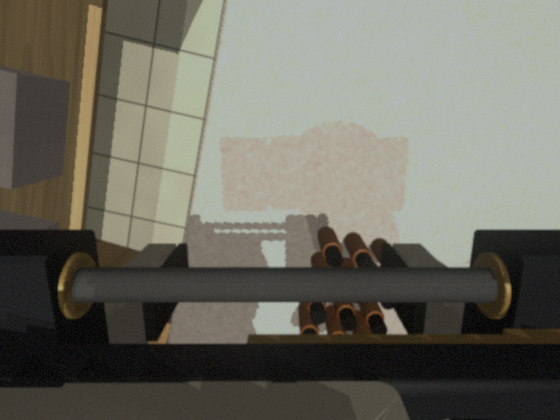

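Scene: two tan-handled wedges, A at (215,230) and B at (175,282) in the scene view ((305,256) and (355,257) in top), and a yellow one at (116,262) / (373,298). The yellow one is excluded. I'll check the sizes in crops.

```bash
python3 - <<'E'
from h import *
import pickle
s=pickle.load(open('scene0.pkl','rb'));t=pickle.load(open('top0.pkl','rb'))
a=cv2.resize(s['color'][195:315,95:255],None,fx=4,fy=4,interpolation=cv2.INTER_CUBIC)
save(a,'c1.png')
b=cv2.resize(t['color'][90:330,280:400],None,fx=4.9,fy=2.45*2/2*1,interpolation=cv2.INTER_CUBIC)
b=cv2.resize(t['color'][95:215,290:370],None,fx=5,fy=5,interpolation=cv2.INTER_CUBIC);save(b,'c2.png')
c=cv2.resize(s['color'][240:380,225:380],None,fx=4.2,fy=4.2,interpolation=cv2.INTER_CUBIC);save(c,'c3.png')
for n,f,px in [('A',s,[(193,212),(221,236),(241,254)]),('B',s,[(188,297),(170,274),(158,263)]),('Y',s,[(121,279),(112,255),(107,241)])]:
    P=np.array([onz(f,np.array(u),np.array(v),0.012) for u,v in px]);print(n,P.round(3).tolist(),np.linalg.norm(P[0]-P[1]),np.linalg.norm(P[0]-P[2]))
for n,f,px in [('A',t,[(305,282),(306,250),(308,231)]),('B',t,[(357,237),(353,263),(351,278)])]:
    P=np.array([onz(f,np.array(u),np.array(v),0.012) for u,v in px]);print(n,P.round(3).tolist(),np.linalg.norm(P[0]-P[1]),np.linalg.norm(P[0]-P[2]))
E
```

```text
A [[0.305, -0.028, 0.012], [0.403, -0.034, 0.012], [0.47, -0.039, 0.012]] 0.09791193164692366 0.1656960438124325
B [[0.449, -0.19, 0.012], [0.38, -0.177, 0.012], [0.339, -0.175, 0.012]] 0.07099629010237524 0.11157199122353795
Y [[0.303, -0.254, 0.012], [0.242, -0.228, 0.012], [0.204, -0.211, 0.012]] 0.06694813453974692 0.10765194243401983
A [[0.311, -0.031, 0.012], [0.407, -0.033, 0.012], [0.464, -0.038, 0.012]] 0.09596821367373191 0.15364440435403512
B [[0.449, -0.186, 0.012], [0.371, -0.175, 0.012], [0.326, -0.169, 0.012]] 0.07938199230446341 0.12472020857131429
```

View pics/c1.png

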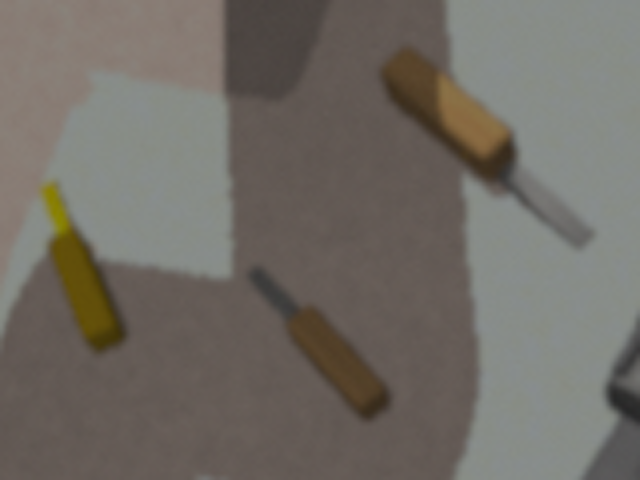

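View pics/c3.png

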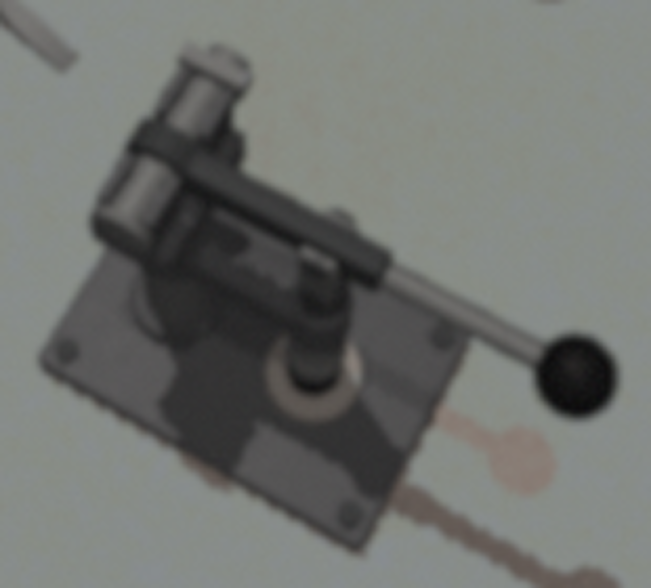

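View pics/c2.png

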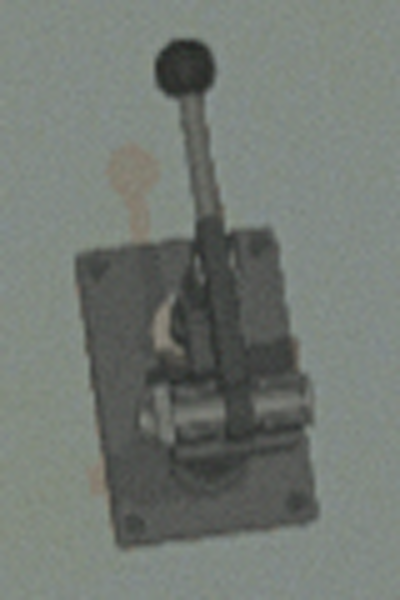

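Candidates for the wedge:
- A: scene (215,230), larger, tan, about 96 mm handle.
- B: scene (175,282), smaller, tan, about 72 mm handle.
- Y: scene (116,262), yellow.

B fits the description, though its blade points to −x rather than −y. I'll move over it for a close look.

Request:
apply_moves([
  [1,-0.027,0.031,0,0],
  [1,-0.027,0.031,0,0],
  [1,-0.027,0.031,0,0],
  [1,-0.027,0.031,0,0],
  [1,-0.027,0.031,0,0],
  [1,-0.027,0.031,0,0],
  [1,-0.027,0.031,0,0],
  [1,-0.027,0.031,0,0],
  [1,-0.027,0.031,0,0],
  [1,-0.027,0.031,0,0],
  [1,-0.027,0.031,0,0],
  [1,-0.027,0.031,0,0],
])

```text
t: 2.2
eef_pos: [0.3839, -0.2213, 0.2271]
ee_rot: [-3.141, 0.001, -2.917]
force: [0.8, -0.3, 0.2]
width: 0.0874
```

Request:
apply_moves([
  [1,-0.012,0.012,0,0.087],
  [1,-0.012,0.012,0,0.087],
  [1,-0.012,0.012,0,0.087],
  [1,0,0,0,0.087],
  [1,0,0,0,0],
  [1,0,0,0,0],
])

```text
t: 2.7
eef_pos: [0.4139, -0.1825, 0.2266]
ee_rot: [-3.142, -0.0, 3.022]
force: [0.3, 0.4, 0.0]
width: 0.0877
```

```bash
python3 - <<'E'
from h import *
import pickle
s=arm.get_state();print({k:np.round(s[k],4).tolist() for k in ['t','q','eef_pos','ee_rot','force','width']})
for n in ['scene','top','wrist']:
    f=eyes.grab_frame(n);save(f['color'],n+'1.png');pickle.dump(f,open(n+'1.pkl','wb'))
    for l in ['wedge_grip','clip_mid']:
        for r in outline_of(l,f): print(n,l,round(r['score'],2),r['extent'])
E
```

```text
{'t': 2.7, 'q': [0.0225, -0.0175, -0.4533, 0.0, -1.1351, -1.7133], 'eef_pos': [0.4139, -0.1825, 0.2266], 'ee_rot': [-3.1416, -0.0, 3.0216], 'force': [0.2999, 0.4358, 0.0362], 'width': 0.0877}
scene wedge_grip 0.82 [194.4, 208.3, 244.9, 254.5]
scene wedge_grip 0.66 [114.1, 267.2, 127.0, 283.2]
scene wedge_grip 0.56 [155.4, 259.9, 194.8, 301.2]
scene clip_mid 0.52 [265.3, 250.6, 286.7, 265.1]
scene clip_mid 0.22 [371.2, 176.3, 399.9, 203.1]
top wedge_grip 0.66 [359.9, 281.2, 382.9, 319.8]
top clip_mid 0.42 [318.2, 172.4, 324.8, 183.3]
top clip_mid 0.38 [304.7, 103.4, 351.6, 205.0]
wrist wedge_grip 0.75 [417.1, 44.9, 452.0, 213.8]
wrist wedge_grip 0.65 [273.9, 95.0, 291.8, 217.5]
wrist wedge_grip 0.59 [183.9, 0.0, 223.4, 78.8]
```

View pics/wrist1.png

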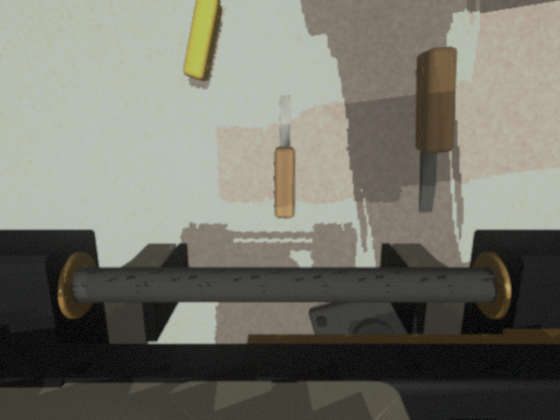

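View pics/top1.png

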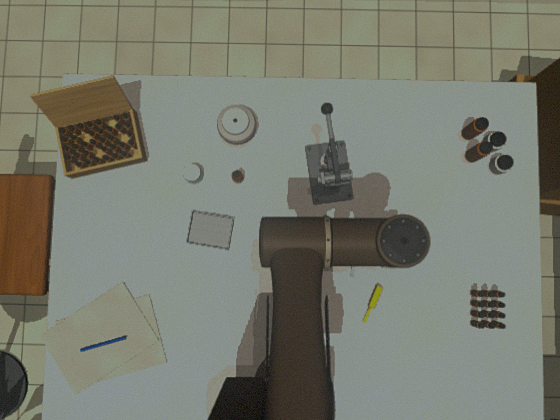

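View pics/scene1.png

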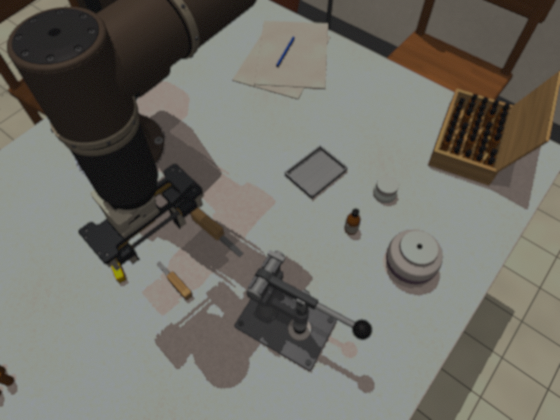

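B at wrist (285,155) is confirmed: tan and smaller than A at (435,130), with yellow at (200,40). No fourth wedge came out from under the arm. The press's clip shows at scene (276,258). Next I'll measure the wedge and the press.

```bash
python3 - <<'E'
from h import *
import pickle
w=pickle.load(open('wrist1.pkl','rb'));s=pickle.load(open('scene1.pkl','rb'));t=pickle.load(open('top1.pkl','rb'));t0=pickle.load(open('top0.pkl','rb'))
save(cv2.resize(w['color'][80:230,230:340],None,fx=4,fy=4,interpolation=cv2.INTER_CUBIC),'d1.png')
# depth of wedge
for u,v in [(285,160),(285,180),(285,200),(285,140),(285,120),(286,105),(286,98),(250,160),(320,180)]:
    print(u,v,world(w,u,v).round(4))
hsv=cv2.cvtColor(w['color'],cv2.COLOR_RGB2HSV)
P=world(w,*np.meshgrid(np.arange(560),np.arange(420)))
m=np.zeros((420,560),bool);m[90:225,262:305]=P[90:225,262:305,2]>0.006
ys,xs=np.nonzero(m)
Q=P[m];h=Q[Q[:,2]>0.022];b=Q[(Q[:,2]<0.02)]
for n,q in [('handle',h),('blade',b)]:
    if len(q)>5:
        r=cv2.minAreaRect((q[:,:2]*1000).astype(np.float32));print(n,len(q),np.median(q[:,2]),r)
        if n=='handle': c=np.array(r[0])
# press points via top depth
for nm,f in [('s',s),('t',t0)]:
    X=world(f,*np.meshgrid(np.arange(560),np.arange(420)))
    mm=(X[...,2]>0.17)&(X[...,2]<0.23)&(X[...,0]>0.4)&(abs(X[...,1])<0.3)
    q=X[mm];print(nm,len(q),q[:,2].max(), q.min(0),q.max(0))
E
```

```text
285 160 [ 0.3906 -0.1788  0.027 ]
285 180 [ 0.41   -0.1812  0.0269]
285 200 [ 0.43   -0.1836  0.027 ]
285 140 [ 0.3731 -0.1766  0.007 ]
285 120 [ 0.3537 -0.1743  0.0085]
286 105 [ 0.3396 -0.1716  0.0055]
286 98 [ 0.3329 -0.1707  0.0019]
250 160 [ 0.3895 -0.2152  0.0004]
320 180 [ 4.193e-01 -1.451e-01 -4.000e-04]
handle 1434 0.02672523240567448 ((397.64971923828125, -180.5274200439453), (19.864543914794922, 101.97977447509766), 82.66104888916016)
blade 387 0.007864476582374547 ((388.0826110839844, -178.68885803222656), (18.031299591064453, 101.08650970458984), 89.24359893798828)
s 2374 0.22989147278759892 [ 0.4183947  -0.23481175  0.17001602] [ 0.80839144 -0.05236897  0.22989147]
t 945 0.2255573685806569 [ 0.57583707 -0.1467331   0.17033139] [ 0.80403987 -0.0517744   0.22555737]
```

View pics/d1.png

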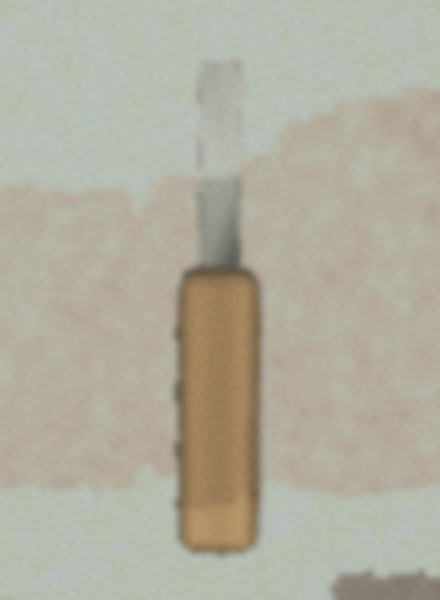

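```bash
python3 - <<'E'
from h import *
import pickle
w=pickle.load(open('wrist1.pkl','rb'));t0=pickle.load(open('top0.pkl','rb'));s=pickle.load(open('scene1.pkl','rb'))
P=world(w,*np.meshgrid(np.arange(560),np.arange(420)))
m=np.zeros((420,560),bool);m[142:222,268:302]=P[142:222,268:302,2]>0.024
q=P[m]; r=cv2.minAreaRect((q[:,:2]*1000).astype(np.float32));print(r,len(q))
c=np.array(r[0])/1000
mu=q.mean(0);u,S,vt=np.linalg.svd(q[:,:2]-mu[:2]);d=vt[0]*np.sign(-vt[0,0]);print('mean',mu,'dir',d,np.degrees(np.arctan2(d[1],d[0])))
al=(q[:,:2]-mu[:2])@d;pe=(q[:,:2]-mu[:2])@[-d[1],d[0]];print(np.percentile(al,[0,1,99,100]),np.percentile(pe,[0,1,99,100]))
mb=np.zeros((420,560),bool);mb[92:146,280:291]=1
q2=P[mb];a2=(q2[:,:2]-mu[:2])@d
for lo in np.arange(30,95,3):
    k=(a2*1000>=lo)&(a2*1000<lo+3)
    if k.any(): print(lo+1.5,k.sum(),np.median(q2[k,2]).round(4),end='; ')
print()
tb=P[100:200,235:255,2];print('table',np.median(tb),np.median(P[100:200,310:340,2]))
# press from top depth
X=world(t0,*np.meshgrid(np.arange(560),np.arange(420)))
mm=(X[...,2]>0.18)&(X[...,2]<0.24)&(X[...,0]>0.5)&(abs(X[...,1])<0.3)
import sys
for v in range(166,192,2):
    print(v,' '.join('%3d'%(X[v,u,2]*1000) for u in range(312,358)))
print(X[178,322],X[178,345])
E
```

```text
((397.5634765625, -180.51937866210938), (19.76165771484375, 101.80645751953125), 82.64681243896484) 1327
mean [ 0.41206098 -0.18254333  0.02942266] dir [-0.99233246  0.12359731] 172.90024057174972
[-0.03625382 -0.03469415  0.0329464   0.0655405 ] [-0.01002267 -0.00917541  0.00961938  0.00985674]
34.5 24 0.0071; 37.5 32 0.0079; 40.5 33 0.0078; 43.5 33 0.0075; 46.5 33 0.008; 49.5 33 0.0075; 52.5 32 0.0081; 55.5 38 0.008; 58.5 38 0.0083; 61.5 33 0.0075; 64.5 34 0.0072; 67.5 33 0.0062; 70.5 33 0.0052; 73.5 33 0.0047; 76.5 34 0.0043; 79.5 42 0.0033; 82.5 33 0.0017; 85.5 23 -0.001; 
table -0.0009031516107570747 -0.0009722072396584069
166  16  14  14  15   9  14  19  17   9  16  27  23  21  27  19 109 124 124 133 126 126 204 211 212 209 211 210   2  11  15  17   7  17  11  22  12  19  -4  -2   0   2   0  -3   4   0  -8
168   7  11  10  22  17  13  14  14  14  12  13  14  19  30  25  99 123 122 123 127 120 201 213 209 209 215 211  11  10  18  16   6  15  14   9  13   8   3   0   1   0   0   1   6   3   0
170  20  19   8  17  15  15  19  10  18  13  10  20  19  18  18  12 124 126 123 124 130 
[... 1356 characters left out ...]
178 175 178 179 175 175 170  13   4   2   0   5   2  -5   1
186  12  12  14  16   8   8  12  15  15  16  12  10 164 180 183 174 173 177 177 178 179 177 178 181 175 171 1623 167 159 159  12  16  15  11  17   9  17  12  12  12   0   0   2  -2   4   0
188  12  20   9  17  18  23  10  12  14  11  11  14  24 155 159 158  55  66  97 110 116 123 114 118 120 108  30  14  16  15  22  18  11  13  13  13  16  10  13  12   0   0  -3   1  -6   3
190  14  11  18  17  12  13  16  23  12  15  17  12  11  26  29  27  21  38  46  48  43  49  43  29  27  27  26  19  18  10  17  11  12  14  13  20  15  12  14  18   4   6  10   1  -5  -1
[ 0.59468685 -0.0644364   0.21796063] [ 0.5970279  -0.12651913  0.21098567]
```

The wedge centre is at about (0.4125, −0.1826), yaw about 172.8°, and the tool already stands over it. Relative to the table, the blade depth profile suggests only about 1° of bend. Going down to grip.

Request:
apply_moves([
  [1,0,0,0.036,0],
  [1,0,0,0.036,0],
  [1,0,0,0.036,0],
  [1,0,0,0.036,0],
  [1,0,0,0.036,0],
  [1,0,0,0.025,0],
  [1,0,0,0.012,0],
  [1,0,0,0.006,0],
  [1,0,0,0,0],
  [0,0,0,0,0],
  [-0.5,0,0,0,0],
  [-0.7,0,0,0,0],
], newtons=20)

```text
t: 4.15
eef_pos: [0.415, -0.1826, 0.0047]
ee_rot: [3.141, 0.002, 3.019]
force: [-1.1, 0.2, 0.7]
width: 0.0729
```

Request:
apply_moves([
  [-1,0,0,0,0],
  [-1,0,0,0,0],
  [-1,0,0,0,0],
  [-1,0,0,0,0],
], newtons=30)

```text
t: 4.48
eef_pos: [0.4141, -0.1826, 0.0039]
ee_rot: [3.142, 0.001, 3.018]
force: [-0.0, 0.6, 0.1]
width: 0.0463
```

Request:
apply_moves([
  [-1,0,0,0,0],
  [-1,0,0,0,0],
  [-1,0,0,0,0],
  [-1,0,0,0,0],
  [-1,0,0,0,0],
])

```text
t: 4.9
eef_pos: [0.414, -0.1826, 0.0035]
ee_rot: [-3.142, -0.0, 3.018]
force: [0.5, 0.4, 1.2]
width: 0.0195
```

```bash
python3 - <<'E'
from h import *
import pickle
s=arm.get_state();print({k:np.round(s[k],4).tolist() for k in ['t','q','eef_pos','ee_rot','force','moment','width']})
f=eyes.grab_frame('scene');save(f['color'],'scene2.png');pickle.dump(f,open('scene2.pkl','wb'))
E
```

```text
{'t': 4.9, 'q': [0.0223, 0.2819, -0.7384, -0.0, -0.5507, -1.7162], 'eef_pos': [0.414, -0.1826, 0.0035], 'ee_rot': [-3.1416, -0.0001, 3.0184], 'force': [0.4848, 0.3992, 1.1741], 'moment': [0.0134, -0.0065, -0.0446], 'width': 0.0195}
```

```bash
python3 - <<'E'
from h import *
import pickle
s=pickle.load(open('scene2.pkl','rb'));t=pickle.load(open('top0.pkl','rb'))
save(cv2.resize(s['color'][235:380,225:385],None,fx=4,fy=4,interpolation=cv2.INTER_CUBIC),'e1.png')
# triangulate ball
def tri(pa,pb):
    o1,d1=wray(s,*map(float,pa));o2,d2=wray(t,*map(float,pb))
    A=np.stack([d1,-d2],1);k=np.linalg.lstsq(A,o2-o1,rcond=None)[0];return (o1+k[0]*d1+o2+k[1]*d2)/2,np.linalg.norm(o1+k[0]*d1-o2-k[1]*d2)
print('ball',tri((362,329),(327,108)))
# base corners (crop c3 scale 4.2 off 225,240; c2 scale5 off 290,95), z~base top?
sc=[(225+42/4.2,240+362/4.2),(225+362/4.2,240+552/4.2)]
tc=[(290+118/5,95+548/5),(290+315/5,95+520/5),(290+77/5,95+255/5),(290+272/5,95+228/5)]
for p in tc: print('base',onz(t,*map(np.array,p),0.012).round(4))
for p in sc: print('sb',onz(s,*map(np.array,p),0.0).round(4))
E
```

```text
ball (array([ 0.791617  , -0.07630738,  0.20138241]), np.float64(0.0011006758594968116))
base [ 0.545  -0.0537  0.012 ]
base [ 0.5646 -0.1734  0.012 ]
base [ 0.7258 -0.0257  0.012 ]
base [ 0.7451 -0.1455  0.012 ]
sb [ 0.5688 -0.1709  0.    ]
sb [ 0.7507 -0.1429  0.    ]
```

View pics/e1.png

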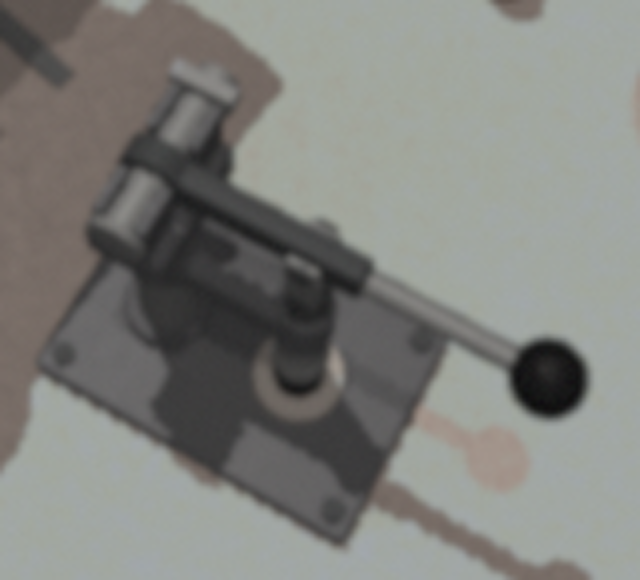

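Request:
apply_moves([
  [-1,0,0,-0.02,0],
  [-1,0,0,-0.041,-0.06],
  [-1,0,0,-0.041,-0.12],
  [-1,0,0,-0.041,-0.12],
  [-1,0,0,-0.041,-0.12],
  [-1,0,0,-0.041,-0.12],
  [-1,0,0,-0.025,-0.12],
  [-1,0,0,0,-0.12],
  [-1,0,0,0,-0.12],
  [-1,0,0,0,-0.12],
  [-1,0,0,0,-0.12],
  [-1,0,0,0,-0.12],
])

```text
t: 5.95
eef_pos: [0.4136, -0.1825, 0.2534]
ee_rot: [3.141, 0.0, -1.999]
force: [-0.0, -0.8, -0.3]
width: 0.0203
```

Request:
apply_moves([
  [-1,0,0,0,-0.12],
  [-1,0,0,0,-0.12],
  [-1,0,0,0,-0.12],
  [-1,0,0,0,-0.12],
  [-1,-0.029,-0.029,0,-0.1],
  [-1,-0.029,-0.029,0,0],
  [-1,-0.029,-0.029,0,0],
  [-1,-0.029,-0.029,0,0],
  [-1,-0.029,-0.029,0,0],
  [-1,-0.029,-0.029,0,0],
  [-1,-0.027,-0.025,0,0],
  [-1,0,0,0,0],
])

```text
t: 6.95
eef_pos: [0.5876, 0.0471, 0.2519]
ee_rot: [3.141, -0.0, -1.422]
force: [0.9, -1.4, 0.0]
width: 0.0195
```

```bash
python3 - <<'E'
from h import *
import pickle
s=arm.get_state();print({k:np.round(s[k],4).tolist() for k in ['t','q','eef_pos','ee_rot','force','moment','width']})
for n in ['wrist','scene']:
    f=eyes.grab_frame(n);save(f['color'],n+'3.png');pickle.dump(f,open(n+'3.pkl','wb'))
    for l in ['wedge_grip','clip_mid']:
        for r in outline_of(l,f): print(n,l,round(r['score'],2),r['extent'])
E
```

```text
{'t': 6.95, 'q': [0.4113, 0.2041, -0.1435, -0.0002, -1.2241, -0.2622], 'eef_pos': [0.5876, 0.0471, 0.2519], 'ee_rot': [3.1407, -0.0001, -1.4217], 'force': [0.8803, -1.4128, 0.0126], 'moment': [-0.0544, 0.076, -0.0442], 'width': 0.0195}
wrist wedge_grip 0.91 [260.4, 65.0, 307.4, 334.8]
wrist wedge_grip 0.59 [406.8, 104.5, 560.0, 157.1]
wrist clip_mid 0.67 [148.4, 0.0, 342.8, 92.9]
wrist clip_mid 0.65 [267.9, 0.0, 336.2, 32.8]
scene wedge_grip 0.74 [107.1, 239.7, 126.2, 284.2]
scene wedge_grip 0.59 [190.3, 204.7, 244.2, 256.0]
scene wedge_grip 0.57 [284.1, 193.0, 312.5, 237.7]
scene clip_mid 0.64 [372.7, 176.0, 399.2, 202.3]
scene clip_mid 0.4 [269.1, 251.0, 286.9, 267.9]
```

View pics/wrist3.png

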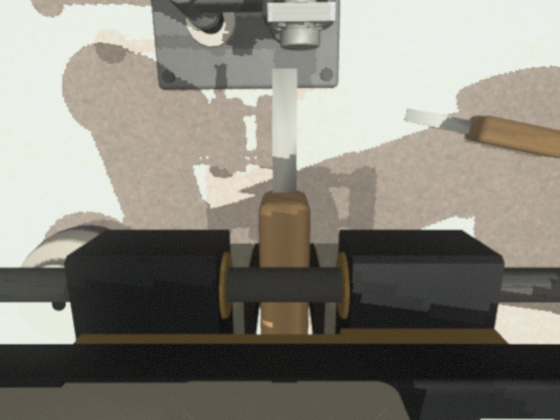

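View pics/scene3.png

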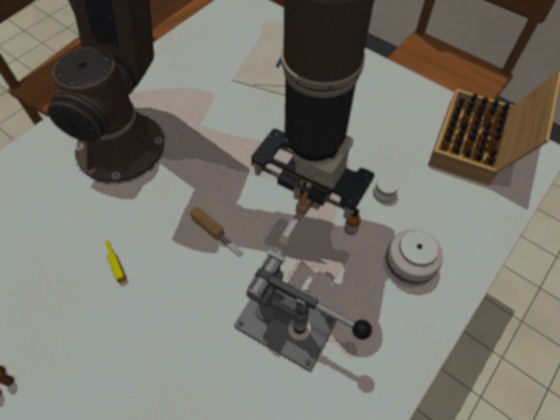

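```bash
cat >> h.py <<'E'
def totool(P,s):
    from scipy.spatial.transform import Rotation as R
    r=R.from_euler('xyz',s['ee_rot']).as_matrix();return (P-s['eef_pos'])@r
E
python3 - <<'E'
from h import *
import pickle
s=arm.get_state();f=pickle.load(open('wrist3.pkl','rb'))
save(cv2.resize(f['color'][0:130,220:370],None,fx=4.5,fy=4.5,interpolation=cv2.INTER_CUBIC),'g1.png')
U,V=np.meshgrid(np.arange(560),np.arange(420));P=totool(world(f,U,V),s)*1000
for v in range(66,200,6): 
    row=P[v,270:302];k=(row[:,2]<15)&(row[:,2]>-30)
    if k.any(): print(v,k.sum(),np.median(row[k],0).round(1),'edges',row[k][:,1].min().round(1),row[k][:,1].max().round(1))
W=world(f,U,V)
for v in range(0,50,3):
    print(v,' '.join('%3d'%(z*1000) for z in W[v,262:340:3,2]))
E
```

```text
72 24 [77.  -3.9  2.2] edges -8.5 1.1
78 25 [74.7 -3.7  2. ] edges -8.5 1.1
84 25 [72.3 -3.7  1.4] edges -8.5 1.2
90 25 [70.  -3.7  0.7] edges -8.5 1.2
96 25 [67.6 -3.6  0.1] edges -8.5 1.2
102 24 [65.3 -3.4 -0.6] edges -8.5 1.2
108 25 [62.9 -3.6 -0.7] edges -8.5 1.2
114 25 [60.6 -3.6 -1.6] edges -8.5 1.2
120 25 [58.3 -3.6 -2.1] edges -8.5 1.2
126 25 [55.9 -3.6 -2.5] edges -8.5 1.2
132 24 [53.6 -3.4 -3.2] edges -8.4 1.3
138 25 [51.2 -3.6 -2.8] edges -8.4 1.3
144 24 [48.7 -3.8 -2.7] edges -8.5 0.9
150 23 [46.3 -3.5 -2.7] edges -8.5 1.0
156 24 [43.8 -3.7 -2.7] edges -8.5 1.0
162 23 [41.4 -3.9 -2.8] edges -8.5 1.0
168 24 [38.9 -3.7 -2.6] edges -8.5 1.1
174 24 [36.3 -3.7 -2.4] edges -8.5 1.1
180 24 [33.8 -3.7 -2.5] edges -8.5 1.2
186 24 [31.2 -3.7 -2.4] edges -8.5 1.1
192 32 [28.8 -2.8 -3. ] edges -9.4 3.9
198 32 [ 28.7  -2.9 -14.1] edges -8.9 3.3
0 178 177 178 179 211 212 211 211 207 208 208 209 208 210 208 210 208 206 208 210 211 212 178 177 175  12
3 176 179 213 216 214 215 214 216 216 215 215 215 215 215 215 214 215 215 215 214 213 216 216 214 214  12
6 177 178 214 215 215 215 215 21
[... 870 characters left out ...]
10 208 209 209 208 208 206 205 191  14  14  12  12  13  12
33  13  14  13  22  24  24 200 205 206 208 208 209 209 209 210 208 208 206 205 198  13  13  12  12  13  13
36  13  12  13  12  25  25 201 204 206 208 207 208 209 209 209 208 209 207 204 198  13  13  13  12  13  12
39  12  12  13  13  14  24 200 204 207 207 209 208 210 209 208 208 209 207 205 198  11  12  13  13  14  12
42  13  13  13  12  12  14 200 205 206 207 207 208 207 209 208 208 208 205 203 199  11  12  14  13  13  12
45  13  12  13  14  13  12 199 203 204 204 204 204 206 204 204 204 204 205 204  12  14  12  13  13  12  11
48  14  13  11  12  13  14  12 196 195 195 196 195 195 195 196 196 195 195  12  12  12  12  13  13  13  11
```

View pics/g1.png

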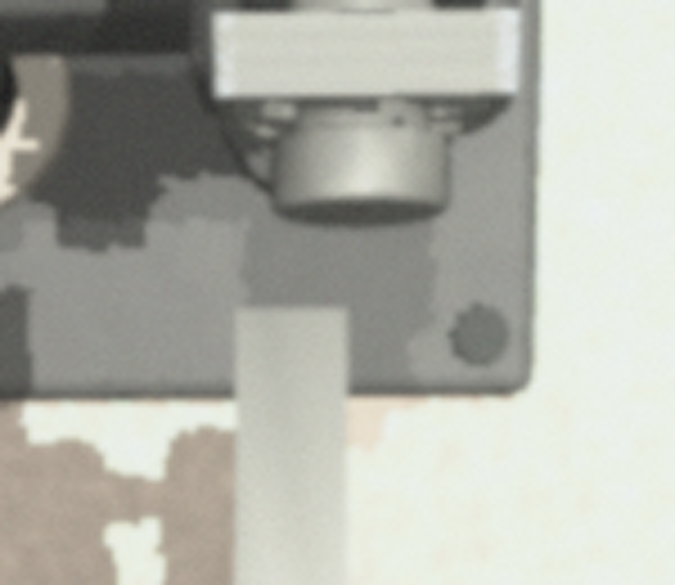

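```bash
python3 - <<'E'
from h import *
import pickle
s=arm.get_state();f=pickle.load(open('wrist3.pkl','rb'))
U,V=np.meshgrid(np.arange(560),np.arange(420));P=totool(world(f,U,V),s)*1000
for v in list(range(190,268,4))+list(range(300,334,4)):
    row=P[v,262:306];k=(row[:,2]<5)&(row[:,2]>-60)
    if k.any(): print(v,k.sum(),np.median(row[k],0).round(1),'edges',row[k][:,1].min().round(1),row[k][:,1].max().round(1))
k=(U>=270)&(U<334)&(V<21)&(V>3);q=P[k];q=q[np.abs(q[:,2]-np.median(q[:,2]))<3]
A=np.c_[q[:,:2],np.ones(len(q))];print('clip top plane',np.linalg.lstsq(A,q[:,2],rcond=None)[0],q.mean(0),q.min(0),q.max(0))
# pin edges per row
for v in range(32,46,2):
    row=P[v,255:340];k=(row[:,2]<60);print(v,row[k].min(0).round(1),row[k].max(0).round(1))
k=(U>=296)&(U<304)&(V<44)&(V>30);q=P[k];A=np.c_[q[:,0],np.ones(len(q))];print('pin top',np.linalg.lstsq(A,q[:,2],rcond=None)[0],q.mean(0))
bl=P[140:188,274:296].reshape(-1,3);bl=bl[abs(bl[:,2]+2.6)<1.5];A=np.c_[bl,np.ones(len(bl))][:,[0,1,3]];print('blade top',np.linalg.lstsq(A,bl[:,2],rcond=None)[0])
for v in range(62,75): 
    row=P[v,270:302];k=(row[:,2]<15);print(v,k.sum(), row[k].mean(0).round(1) if k.any() else '')
E
```

```text
190 30 [29.4 -3.7 -2. ] edges -10.0 2.6
194 42 [28.7 -3.7 -6.6] edges -12.4 5.0
198 44 [ 28.7  -3.7 -13.9] edges -12.4 5.1
202 44 [ 28.2  -3.6 -18.6] edges -11.9 4.6
206 44 [ 27.1  -3.6 -20.7] edges -11.8 4.5
210 44 [ 25.7  -3.6 -21.3] edges -11.7 4.5
214 43 [ 24.2  -3.4 -21.4] edges -11.8 4.5
218 43 [ 22.7  -3.8 -21.5] edges -11.8 4.5
222 44 [ 21.1  -3.6 -21.5] edges -11.8 4.5
226 44 [ 19.6  -3.6 -21.6] edges -11.8 4.6
230 44 [ 18.   -3.6 -21.7] edges -11.8 4.6
234 44 [ 16.4  -3.6 -21.7] edges -11.9 4.6
238 44 [ 14.7  -3.6 -21.6] edges -11.8 4.7
242 44 [ 13.1  -3.6 -21.6] edges -11.9 4.7
246 44 [ 11.5  -3.6 -21.4] edges -11.9 4.7
250 44 [  9.7  -3.6 -21.3] edges -11.9 4.8
254 44 [  8.2  -3.5 -21.6] edges -11.9 4.8
258 43 [  6.6  -3.3 -21.6] edges -11.9 4.8
262 43 [  4.9  -3.3 -21.4] edges -12.0 4.9
266 44 [  3.2  -3.5 -21.4] edges -12.0 4.9
304 44 [-13.1  -3.4 -21.6] edges -12.1 5.2
308 44 [-14.9  -3.4 -21.5] edges -12.0 5.2
312 44 [-16.7  -3.4 -21.4] edges -12.1 5.3
316 43 [-18.4  -3.6 -21.5] edges -12.2 5.3
320 43 [-20.5  -3.2 -21.2] edges -12.2 5.3
324 44 [-22.1  -3.4 -21.5] edge
[... 214 characters left out ...]
554 -10.54893035  36.07559806] [111.55953454  19.87022802  40.55898484]
32 [  60.7   -5.9 -155.5] [101.7  13.6  52.6]
34 [99.  -5.9 43.5] [101.   14.4  53.5]
36 [  60.7   -5.9 -155.5] [100.4  14.6  55.5]
38 [97.2 -5.9 43.4] [99.1 14.5 53.5]
40 [  60.7   -5.8 -155.5] [98.1 14.5 53.6]
42 [95.2 -5.9 42.5] [97.3 14.6 54.5]
44 [94.5 -5.9 43.8] [96.2 14.6 53.8]
pin top [   4.84190724 -429.58108037] [97.08802798  3.81831834 40.51014481]
blade top [-0.03059594  0.0102488  -1.31679111]
62 1 [  60.7   -3.7 -155.5]
63 0 
64 0 
65 0 
66 0 
67 0 
68 25 [77.8 -3.7 -3.5]
69 25 [78.2 -3.7  2.7]
70 25 [77.8 -3.7  2.6]
71 25 [77.4 -3.7  2.5]
72 25 [76.3 -3.8 -4. ]
73 25 [76.6 -3.7  2.4]
74 25 [76.2 -3.7  2.1]
```

```bash
python3 - <<'E'
from h import *
import pickle
s=arm.get_state()
def fit(q,n):
    c=None
    k=np.ones(len(q),bool)
    for _ in range(6):
        A=np.c_[q[k],np.ones(k.sum())][:,[0,1,3]];c=np.linalg.lstsq(A,q[k][:,2],rcond=None)[0]
        r=q[:,2]-np.c_[q[:,:2],np.ones(len(q))]@c;k=abs(r)<2.5*np.std(r[k])+1e-6
    print(n,k.sum(),c.round(4),q[k].mean(0).round(2),'std',np.std(r[k]).round(2),q[k].min(0).round(1),q[k].max(0).round(1))
U,V=np.meshgrid(np.arange(560),np.arange(420))
f1=pickle.load(open('wrist1.pkl','rb'));s1=dict(eef_pos=np.array([.4139,-.1825,.2266]),ee_rot=np.array([3.14159,0,3.0216]))
P=totool(world(f1,U,V),s1)*1000
q=P[(V<215)&(abs(P[...,2]-227)<6)];fit(q,'table1')
f=pickle.load(open('wrist3.pkl','rb'));P=totool(world(f,U,V),s)*1000
q=P[(V<225)&(abs(P[...,2]-252)<6)];fit(q,'table3')
q=P[(V<225)&(abs(P[...,2]-239)<5)];fit(q,'base3')
q=P[(U>=270)&(U<334)&(V<21)&(V>4)];q=q[abs(q[:,2]-37)<4];fit(q,'clip')
q=P[(U>=294)&(U<305)&(V<43)&(V>31)];q=q[abs(q[:,2]-42.5)<2.5];fit(q,'pin')
q=P[(U>=268)&(U<300)&(V>212)&(V<268)];q=q[abs(q[:,2]+21.5)<2];fit(q,'handle')
print(f1['extrinsics']);
from scipy.spatial.transform import Rotation as R
for ff,ss in((f1,s1),(f,s)):
    r=R.from_euler('xyz',ss['ee_rot']).as_matrix();E=ff['extrinsics'];print(r.T@(E[:3,3]-ss['eef_pos']),(r.T@E[:3,:3]).round(4).tolist())
E
```

```text
table1 108665 [2.000000e-04 7.000000e-04 2.275123e+02] [ 70.59 -10.04 227.52] std 0.74 [ -39.1 -306.6  225.5] [170.6 296.3 229.6]
table3 99633 [-1.500000e-03  5.000000e-04  2.547342e+02] [ 50.87 -10.97 254.65] std 0.76 [ -65.  -330.9  252.4] [172.2 315.4 256.9]
base3 10082 [-1.040000e-02  3.500000e-03  2.420863e+02] [115.9  -41.84 240.73] std 0.85 [  23.4 -133.3  238.1] [167.6 251.7 244. ]
clip 1000 [ 2.6500e-02 -1.0000e-04  3.5298e+01] [107.42   4.51  38.14] std 0.64 [103.8 -10.5  36.5] [110.9  19.6  39.7]
pin 84 [-4.57000e-02 -1.94000e-02  4.87529e+01] [97.91  3.89 44.2 ] std 0.47 [95.4  1.2 43.1] [100.1   6.2  44.9]
handle 1688 [-2.60000e-03  2.10000e-03 -2.16206e+01] [ 14.1   -3.58 -21.66] std 0.55 [  2.8  -9.6 -23. ] [ 25.    2.5 -20.3]
[[ 1.21567876e-01 -9.61491696e-01 -2.46485233e-01  3.47041515e-01]
 [ 9.92582909e-01  1.17597617e-01  3.08215807e-02 -1.74294154e-01]
 [-6.48618005e-04 -2.48403944e-01  9.68656317e-01  3.83887292e-01]
 [ 0.00000000e+00  0.00000000e+00  0.00000000e+00  1.00000000e+00]]
[ 6.73600197e-02  1.43969776e-04 -1.57287292e-01] [[-0.0019, 0.9687, 0.2484], [1.0, 0.0017, 0.0011], [0.0007, 0.2484, -0.9687]]
[ 0.0606907  -0.00370199 -0.15548304] [[0.0051, 0.9691, 0.2467], [1.0, -0.0049, -0.0016], [-0.0003, 0.2467, -0.9691]]
```

```bash
cat >> h.py <<'E'
def st():
    s=arm.get_state();print({k:np.round(s[k],4).tolist() for k in ['t','eef_pos','ee_rot','force','moment','width']});return s
def frameTCP(f):
    from scipy.spatial.transform import Rotation as R
    # camera rotation in tool, nominal from settled shot
    Rc=np.array([[-0.0019,0.9687,0.2484],[1,0.0017,0.0011],[0.0007,0.2484,-0.9687]])
    E=f['extrinsics'];Rt=E[:3,:3]@Rc.T
    p=E[:3,3]-Rt@np.array([.06736,.000144,-.157287]);return p,Rt
def tool(f):
    U,V=np.meshgrid(np.arange(560),np.arange(420));p,Rt=frameTCP(f)
    return ((world(f,U,V)-p)@Rt)*1000,U,V
E
python3 - <<'E'
from h import *
import pickle
st()
f=eyes.grab_frame('wrist');pickle.dump(f,open('wrist4.pkl','wb'));save(f['color'],'wrist4.png')
s=st();p,R=frameTCP(f);print(p)
print(np.degrees(np.arctan2(R[1,0],R[0,0])))
P,U,V=tool(f)
def fit(q,n):
    k=np.ones(len(q),bool)
    for _ in range(6):
        A=np.c_[q[k],np.ones(k.sum())][:,[0,1,3]];c=np.linalg.lstsq(A,q[k][:,2],rcond=None)[0]
        r=q[:,2]-np.c_[q[:,:2],np.ones(len(q))]@c;k=abs(r)<2.5*np.std(r[k])+1e-6
    print(n,k.sum(),c.round(4),q[k].mean(0).round(2),q[k].min(0).round(1),q[k].max(0).round(1))
fit(P[(V<225)&(abs(P[...,2]-253)<6)],'table')
m=(abs(P[...,2]-36)<3)&(V<60)&(U>240)&(U<360);q=P[m];fit(q,'clip')
ys,xs=np.nonzero(m)
for u in range(xs.min(),xs.max()+1,4):
    c=P[:,u][m[:,u]];print(u,c[:,0].min().round(1),c[:,0].max().round(1),end=' | ')
print()
m=(P[...,2]<48)&(P[...,2]>38)&(V<80)&(U>240)&(U<360)
for v in range(20,70,3):
    if m[v].any(): c=P[v][m[v]];print(v,c[:,0].mean().round(1),c[:,1].min().round(1),c[:,1].max().round(1),c[:,2].min().round(1))
m=(P[...,2]<12)&(P[...,2]>-8)&(V<190)&(U>260)&(U<310)
for v in (80,100,130,170): c=P[v][m[v]];print(v,c[:,0].mean().round(1),c[:,1].min().round(1),c[:,1].max().round(1),np.median(c[:,2]).round(1))
ys,xs=np.nonzero(m);print('tip',P[m][:,0].max())
E
```

```text
{'t': 7.25, 'eef_pos': [0.5842, 0.0417, 0.2537], 'ee_rot': [3.1416, 0.0001, -1.4257], 'force': [0.2, -0.8729, 0.0567], 'moment': [-0.0357, 0.1563, 0.0343], 'width': 0.0195}
{'t': 7.3, 'eef_pos': [0.5843, 0.0417, 0.2539], 'ee_rot': [-3.1412, 0.0001, -1.4258], 'force': [-0.1924, -0.2608, -1.371], 'moment': [0.0453, 0.1291, -0.0045], 'width': 0.0199}
[0.58310797 0.04311911 0.25358411]
-81.50876526447956
table 98822 [2.000000e-04 7.000000e-04 2.546097e+02] [ 56.84  -6.78 254.62] [ -58.7 -330.1  252.5] [177.9 319.3 256.7]
clip 1031 [ 8.40000e-03 -5.00000e-04  3.71872e+01] [109.31   3.4   38.1 ] [105.  -12.5  36.8] [117.5  19.1  39. ]
258 106.4 113.2 | 262 105.6 113.0 | 266 105.2 113.0 | 270 105.6 113.0 | 274 105.1 113.0 | 278 105.5 113.2 | 282 105.6 113.1 | 286 105.5 112.4 | 290 105.5 113.0 | 294 105.4 113.2 | 298 105.4 112.9 | 302 106.0 113.5 | 306 105.6 113.4 | 310 105.5 113.5 | 314 105.4 113.1 | 318 105.5 113.0 | 322 105.5 113.5 | 
20 110.9 -12.4 19.1 38.1
23 109.6 -11.9 19.0 38.0
26 108.3 -12.5 18.6 38.0
29 107.0 -12.6 18.1 38.0
32 105.6 -12.1 18.6 38.0
35 105.7 -12.4 19.4 43.0
38 104.3 -1.9 9.3 43.7
41 102.7 -4.0 11.9 42.9
44 101.3 -4.0 10.9 43.1
47 99.9 -3.5 10.9 42.9
50 98.5 -5.1 10.9 43.4
53 97.1 -5.1 12.0 42.7
80 80.3 -4.7 4.9 -0.3
100 72.5 -4.8 4.9 -1.9
130 60.8 -4.8 4.9 -4.8
170 44.4 -5.0 4.6 -4.4
tip 85.1388976339847
```

Request:
apply_moves([
  [-1,0.008,0.0034,0,0],
  [-1,0.008,0,0,0],
  [-1,0,0,0.012,0],
  [-1,0,0,0.012,0],
  [-1,0,0,0.01,0],
  [-1,0,0,0.005,0],
  [-1,0,0,0,0],
  [-1,0,0,0,0],
  [-1,0,0,0,0],
])

```text
t: 8.05
eef_pos: [0.5842, 0.0262, 0.2152]
ee_rot: [-3.141, -0.0, -1.425]
force: [0.6, -0.6, -1.1]
width: 0.0199
```

```bash
python3 - <<'E'
from h import *
import pickle
st()
f=eyes.grab_frame('wrist');pickle.dump(f,open('wrist5.pkl','wb'));save(f['color'],'wrist5.png')
save(cv2.resize(f['color'][0:130,220:370],None,fx=4.5,fy=4.5,interpolation=cv2.INTER_CUBIC),'g5.png')
st();P,U,V=tool(f)
for v in range(3,80,3):
    print(v,P[v,285,0].round(0),' '.join('%3d'%z for z in P[v,250:325:3,2]))
E
```

```text
{'t': 8.05, 'eef_pos': [0.5842, 0.0262, 0.2152], 'ee_rot': [-3.1407, -0.0001, -1.4247], 'force': [0.6438, -0.5618, -1.0549], 'moment': [0.0313, 0.1077, -0.0108], 'width': 0.0199}
{'t': 8.1, 'eef_pos': [0.5842, 0.0263, 0.2153], 'ee_rot': [-3.1405, -0.0, -1.4246], 'force': [0.2903, -0.3219, -0.0673], 'moment': [0.026, 0.1105, 0.0151], 'width': 0.0201}
3 110.0  34   2   2   1   1   1   8   7   7   6   7   5   5   5   5   7   7   7 -157   3   3   2   3   2  37
6 109.0  37   3   2   2   1   2   8   8   6   5   6   4   5   6   5   5   7   5   8   2   2   1   2   3  36
9 107.0  36   2   2   1   1   1   8   7   6   5   5   5   5   5   5   4   7   7   8   3   2   3   1   2  36
12 107.0  36   3   1   2   3   2   9   8   8   5   7   4   6   5   6   6   6   7   8   2   2   1   1   2  36
15 105.0  36   4   1   1   2   3   8   7   7   5   5   6   5   5   7   5   6   8   7   3   2   3   1   2  34
18 104.0  35   1   0   2   1   2   9   7   7   6   5   5   4   6   5   7   7   6   8   3   0   2   1   1  35
21 103.0  36   3   3   1   2   2   8   8   5   7   5   5   5   6   7   7   5   6   8   3   1   2
[... 1370 characters left out ...]
  5   6   7   6   7  10  11  18  18  18  18 201 203
63 88.0 202 202 202 202 202  13   9   9   7   6   6   5   4   5   5   6   7   8   9  10 203 201 201 203 203
66 86.0 202 201 201 203 201  12   9   9   6   7   7   4   5   5   6   6   7   6   8  10  14 199 201 202 202
69 85.0 201 202 202 203 201  11   9   7   0   0   0   1   0   1   0   1   6   7   8   9  14 199 203 202 202
72 83.0 202 202 201 202 202  11  10   8   0   1   0   1 -157   0   1   0   7   6   8  10  15 202 201 202 202
75 82.0 201 202 201 201 201  13   9   9   0   0   0   0   0   0   0   0   8   7   8  10  14 201 200 202 203
78 81.0 202 200 202 202 202  12  10   8   0   0   0   0   0   0   0   0   7   8  10  10  14 201 201 202 201
```

View pics/g5.png

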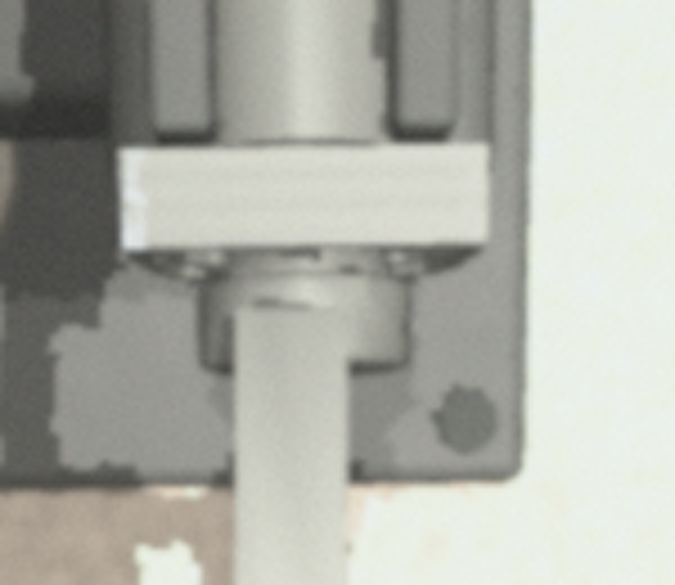

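Request:
apply_moves([
  [-1,0,0.0013,0.001,0],
  [-1,0,0,0.001,0],
  [-1,0,0,0,0],
  [-1,0,0,0,0],
])

```text
t: 8.43
eef_pos: [0.5825, 0.0261, 0.2126]
ee_rot: [-3.142, 0.0, -1.425]
force: [-0.7, 0.8, -0.4]
width: 0.0196
```

Request:
apply_moves([
  [-1,0,0,0.0003,0],
  [-1,0,0,0,0],
  [-1,0,0,0,0],
])

```text
t: 8.68
eef_pos: [0.5825, 0.0261, 0.2124]
ee_rot: [-3.141, -0.0, -1.425]
force: [0.3, -0.2, 0.0]
width: 0.0201
```

```bash
python3 - <<'E'
from h import *
st()
for i in range(2):
    f=eyes.grab_frame('wrist');s=st()
save(cv2.resize(f['color'][0:130,220:370],None,fx=4.5,fy=4.5,interpolation=cv2.INTER_CUBIC),'g6.png')
E
```

```text
{'t': 8.6833, 'eef_pos': [0.5825, 0.0261, 0.2124], 'ee_rot': [-3.1414, -0.0, -1.4247], 'force': [0.2904, -0.1678, 0.0389], 'moment': [0.0931, 0.1628, -0.0207], 'width': 0.0201}
{'t': 8.7333, 'eef_pos': [0.5825, 0.026, 0.2123], 'ee_rot': [-3.1415, -0.0001, -1.4248], 'force': [-0.1801, 0.112, 0.2682], 'moment': [0.0536, 0.1495, -0.0134], 'width': 0.0196}
{'t': 8.7833, 'eef_pos': [0.5825, 0.0261, 0.2123], 'ee_rot': [-3.1415, -0.0, -1.4248], 'force': [0.1085, -0.4606, 0.8278], 'moment': [0.0566, 0.1605, -0.0094], 'width': 0.0197}
```

View pics/g6.png

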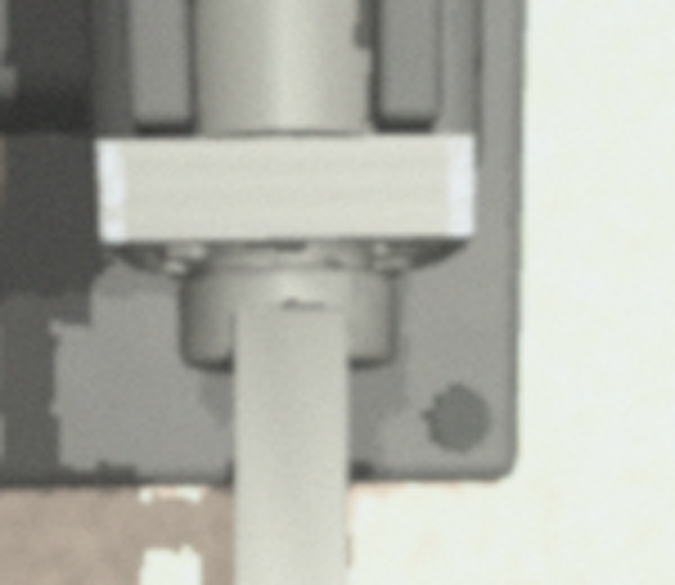

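Request:
apply_moves([
  [-1,0,-0.0004,0.0003,0],
  [-1,0,0,0,0],
  [-1,0,0,0,0],
])

```text
t: 9.03
eef_pos: [0.5829, 0.0261, 0.2121]
ee_rot: [-3.141, -0.0, -1.425]
force: [-0.3, 1.2, 1.2]
width: 0.0197
```

```bash
python3 - <<'E'
from h import *
st()
for i in range(2):
    f=eyes.grab_frame('wrist');s=st()
E
```

```text
{'t': 9.0333, 'eef_pos': [0.5829, 0.0261, 0.2121], 'ee_rot': [-3.1415, -0.0001, -1.4248], 'force': [-0.2936, 1.2061, 1.2182], 'moment': [0.0186, 0.375, -0.0563], 'width': 0.0197}
{'t': 9.0833, 'eef_pos': [0.5829, 0.0261, 0.2121], 'ee_rot': [-3.1415, -0.0001, -1.4248], 'force': [-0.4922, -0.1116, 0.9433], 'moment': [0.0, 0.3312, -0.0412], 'width': 0.0199}
{'t': 9.1333, 'eef_pos': [0.5829, 0.0261, 0.2121], 'ee_rot': [-3.1415, -0.0, -1.4248], 'force': [-0.0983, 0.6658, 0.3319], 'moment': [-0.0084, 0.3315, -0.0774], 'width': 0.0204}
```

Request:
apply_moves([
  [-1,0,0,0.0003,0],
  [-1,0,0,0,0],
  [-1,0,0,0,0],
])

```text
t: 9.38
eef_pos: [0.583, 0.0261, 0.2119]
ee_rot: [-3.141, -0.0, -1.425]
force: [-1.0, 0.3, 2.4]
width: 0.0198
```

```bash
python3 - <<'E'
from h import *
st()
for i in range(2):
    f=eyes.grab_frame('wrist');s=st()
E
```

```text
{'t': 9.3833, 'eef_pos': [0.583, 0.0261, 0.2119], 'ee_rot': [-3.1412, -0.0, -1.4247], 'force': [-1.0453, 0.3148, 2.4275], 'moment': [0.0267, 0.4509, -0.0792], 'width': 0.0198}
{'t': 9.4333, 'eef_pos': [0.583, 0.0261, 0.2118], 'ee_rot': [-3.1413, -0.0001, -1.4247], 'force': [-1.2538, 1.3524, 1.6691], 'moment': [-0.0083, 0.4601, -0.0804], 'width': 0.02}
{'t': 9.4833, 'eef_pos': [0.5829, 0.0261, 0.2118], 'ee_rot': [-3.1414, 0.0, -1.4247], 'force': [-1.0078, 0.9063, 3.0539], 'moment': [0.0102, 0.4564, -0.0735], 'width': 0.0199}
```

Contact shows clearly in the moment reading, starting at TCP z of about 0.2124, which fits a bend of about 2°. I'll ease off 0.35 mm and slide in along the blade's own slope.

Request:
apply_moves([
  [-1,0,0,-0.00035,0],
  [-1,0.001,0,-4e-05,0],
  [-1,0.001,0,-4e-05,0],
  [-1,0.001,0,-4e-05,0],
  [-1,0.001,0,-4e-05,0],
  [-1,0.001,0,-4e-05,0],
  [-1,0,0,0,0],
])

```text
t: 10.07
eef_pos: [0.5838, 0.0209, 0.2123]
ee_rot: [-3.141, -0.0, -1.425]
force: [-0.2, -0.6, 2.7]
width: 0.0201
```

```bash
python3 - <<'E'
from h import *
st()
for i in range(2):
    f=eyes.grab_frame('wrist');s=st()
save(cv2.resize(f['color'][0:130,220:370],None,fx=4.5,fy=4.5,interpolation=cv2.INTER_CUBIC),'g7.png')
E
```

```text
{'t': 10.0667, 'eef_pos': [0.5838, 0.0209, 0.2123], 'ee_rot': [-3.1413, -0.0002, -1.4248], 'force': [-0.1986, -0.6055, 2.6819], 'moment': [-0.1575, -0.084, -0.011], 'width': 0.0201}
{'t': 10.1167, 'eef_pos': [0.5837, 0.0209, 0.2123], 'ee_rot': [-3.1414, -0.0003, -1.4249], 'force': [0.2446, 0.7939, 2.1282], 'moment': [-0.1657, -0.0326, -0.0138], 'width': 0.0197}
{'t': 10.1667, 'eef_pos': [0.5837, 0.0209, 0.2123], 'ee_rot': [-3.1414, -0.0003, -1.4249], 'force': [0.8331, 0.0271, 2.2988], 'moment': [-0.2553, -0.0688, -0.0084], 'width': 0.0197}
```

View pics/g7.png

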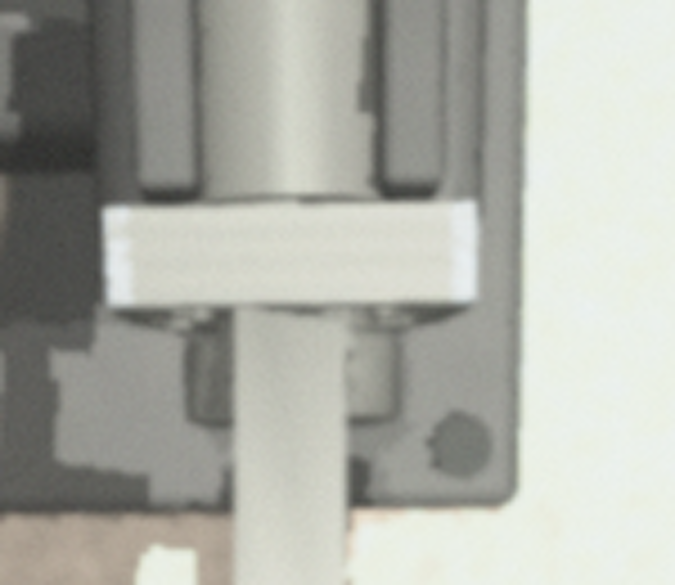

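Request:
apply_moves([
  [-1,0.001,0,-4e-05,0],
  [-1,0.001,0,-4e-05,0],
  [-1,0.001,0,-4e-05,0],
  [-1,0,0,0,0],
])

```text
t: 10.5
eef_pos: [0.5841, 0.0181, 0.2124]
ee_rot: [-3.142, -0.0, -1.425]
force: [0.2, 1.1, 2.9]
width: 0.0194
```

```bash
python3 - <<'E'
from h import *
st()
for i in range(2):
    f=eyes.grab_frame('wrist');s=st()
save(cv2.resize(f['color'][0:130,220:370],None,fx=4.5,fy=4.5,interpolation=cv2.INTER_CUBIC),'g8.png')
E
```

```text
{'t': 10.5, 'eef_pos': [0.5841, 0.0181, 0.2124], 'ee_rot': [-3.1415, -0.0, -1.4248], 'force': [0.1636, 1.1428, 2.9309], 'moment': [0.1471, 0.0438, -0.0242], 'width': 0.0194}
{'t': 10.55, 'eef_pos': [0.5841, 0.0181, 0.2124], 'ee_rot': [-3.1416, -0.0001, -1.4249], 'force': [0.5362, 0.9917, 2.9292], 'moment': [0.0075, 0.0648, 0.0461], 'width': 0.0199}
{'t': 10.6, 'eef_pos': [0.5841, 0.0181, 0.2124], 'ee_rot': [-3.1416, -0.0001, -1.4249], 'force': [0.2725, 0.2494, 2.9926], 'moment': [0.0367, 0.0558, -0.0646], 'width': 0.0201}
```

View pics/g8.png

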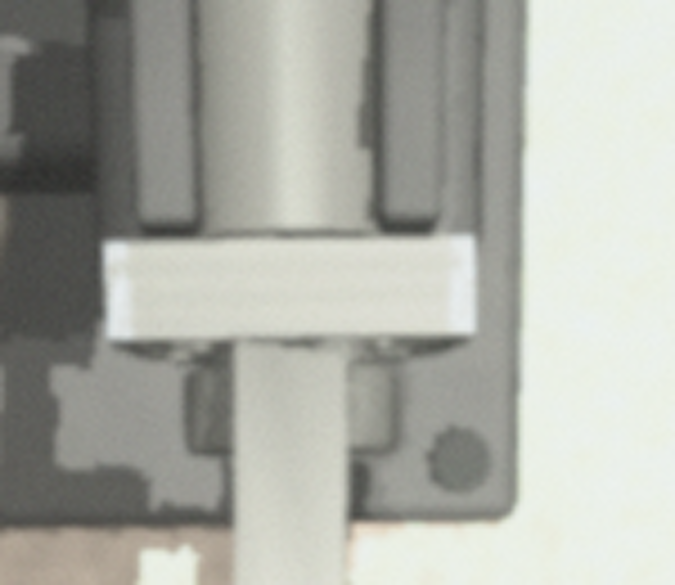

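Request:
apply_moves([
  [-1,0.001,0,-4e-05,0],
  [-1,0.001,0,-4e-05,0],
  [-1,0.001,0,-4e-05,0],
  [-1,0.001,0,-4e-05,0],
  [-1,0.001,0,-4e-05,0],
  [-1,0,0,0,0],
])

```text
t: 11.1
eef_pos: [0.5848, 0.0133, 0.2126]
ee_rot: [-3.141, 0.0, -1.425]
force: [-1.0, 3.7, 3.4]
width: 0.0199
```

```bash
python3 - <<'E'
from h import *
st()
for i in range(2):
    f=eyes.grab_frame('wrist');s=st()
E
```

```text
{'t': 11.1, 'eef_pos': [0.5848, 0.0133, 0.2126], 'ee_rot': [-3.1414, 0.0002, -1.4248], 'force': [-0.9931, 3.6802, 3.4005], 'moment': [1.1083, 0.1605, -0.0071], 'width': 0.0199}
{'t': 11.15, 'eef_pos': [0.5849, 0.0133, 0.2126], 'ee_rot': [-3.1413, 0.0001, -1.4248], 'force': [-0.3171, 4.0339, 3.1264], 'moment': [1.1709, 0.1424, 0.0028], 'width': 0.02}
{'t': 11.2, 'eef_pos': [0.5848, 0.0133, 0.2125], 'ee_rot': [-3.1415, 0.0001, -1.4248], 'force': [0.1106, 3.5007, 3.0804], 'moment': [1.1059, 0.1731, 0.0153], 'width': 0.0199}
```

Request:
apply_moves([
  [-1,0.001,0,-4e-05,0],
  [-1,0.001,0,-4e-05,0],
  [-1,0.001,0,-4e-05,0],
  [-1,0,0,0,0],
])

```text
t: 11.53
eef_pos: [0.5852, 0.0102, 0.2127]
ee_rot: [-3.142, 0.0, -1.425]
force: [-0.3, 2.6, 3.8]
width: 0.0199
```

```bash
python3 - <<'E'
from h import *
st()
for i in range(2):
    f=eyes.grab_frame('wrist');s=st()
save(cv2.resize(f['color'][0:130,220:370],None,fx=4.5,fy=4.5,interpolation=cv2.INTER_CUBIC),'g9.png')
E
```

```text
{'t': 11.5333, 'eef_pos': [0.5852, 0.0102, 0.2127], 'ee_rot': [-3.1415, 0.0001, -1.4248], 'force': [-0.308, 2.5629, 3.8118], 'moment': [1.0451, 0.1291, 0.0822], 'width': 0.0199}
{'t': 11.5833, 'eef_pos': [0.5852, 0.0102, 0.2127], 'ee_rot': [-3.1416, -0.0001, -1.4248], 'force': [-0.365, 2.8833, 3.3566], 'moment': [1.0487, 0.13, 0.0119], 'width': 0.0202}
{'t': 11.6333, 'eef_pos': [0.5852, 0.0102, 0.2126], 'ee_rot': [3.1415, -0.0001, -1.4249], 'force': [0.0874, 3.0874, 3.1014], 'moment': [1.0882, 0.1721, 0.0193], 'width': 0.0198}
```

View pics/g9.png

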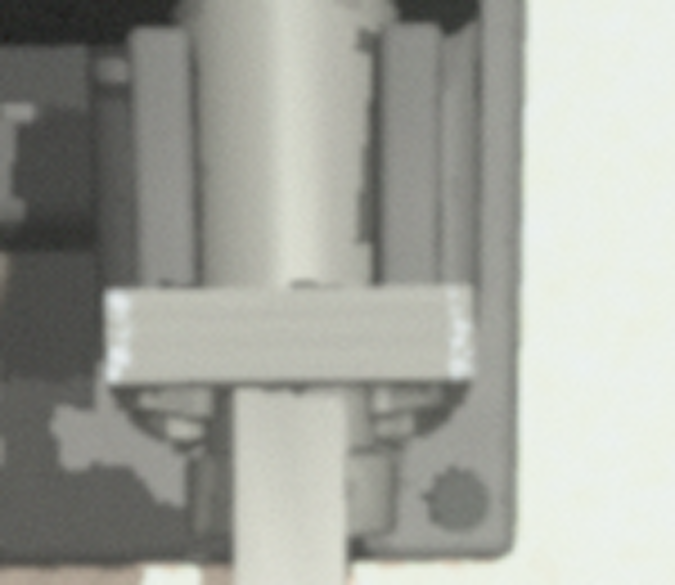

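Request:
apply_moves([
  [-1,0.001,0,-0.00014,0],
  [-1,0.001,0,-0.00014,0],
  [-1,0.001,0,-4e-05,0],
  [-1,0.001,0,-4e-05,0],
  [-1,0,0,0,0],
])

```text
t: 12.05
eef_pos: [0.5857, 0.0066, 0.2129]
ee_rot: [-3.142, 0.001, -1.425]
force: [-0.4, 4.5, 4.2]
width: 0.0199
```

```bash
python3 - <<'E'
from h import *
st()
for i in range(2):
    f=eyes.grab_frame('wrist');s=st()
save(cv2.resize(f['color'][0:150,220:370],None,fx=4,fy=4,interpolation=cv2.INTER_CUBIC),'g10.png')
E
```

```text
{'t': 12.05, 'eef_pos': [0.5857, 0.0066, 0.2129], 'ee_rot': [-3.1416, 0.0007, -1.4248], 'force': [-0.4461, 4.5327, 4.1658], 'moment': [1.9242, 0.3121, 0.02], 'width': 0.0199}
{'t': 12.1, 'eef_pos': [0.5857, 0.0066, 0.2129], 'ee_rot': [3.1416, 0.0007, -1.4249], 'force': [-1.4872, 5.1534, 2.2719], 'moment': [1.9022, 0.3739, 0.017], 'width': 0.0198}
{'t': 12.15, 'eef_pos': [0.5857, 0.0066, 0.2129], 'ee_rot': [-3.1416, 0.0006, -1.4248], 'force': [0.3794, 5.3748, 1.7777], 'moment': [1.9141, 0.3605, 0.031], 'width': 0.0197}
```

View pics/g10.png

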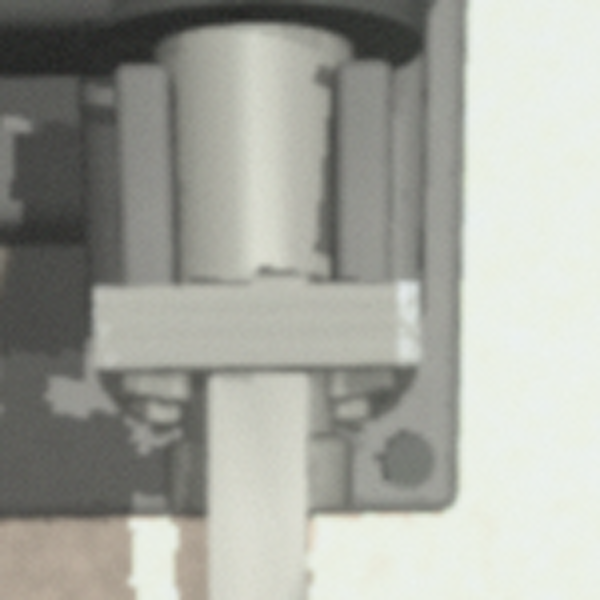

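Request:
apply_moves([
  [-1,0.001,0,-4e-05,0],
  [-1,0.001,0,-4e-05,0],
  [-1,0.001,0,-4e-05,0],
  [-1,0.001,0,-4e-05,0],
  [-1,0,0,0,0],
])

```text
t: 12.57
eef_pos: [0.5863, 0.0031, 0.213]
ee_rot: [-3.141, 0.001, -1.425]
force: [-0.4, 6.8, 3.3]
width: 0.0199
```

```bash
python3 - <<'E'
from h import *
st()
for i in range(2):
    f=eyes.grab_frame('wrist');s=st()
E
```

```text
{'t': 12.5667, 'eef_pos': [0.5863, 0.0031, 0.213], 'ee_rot': [-3.1414, 0.0012, -1.4247], 'force': [-0.3574, 6.8345, 3.2596], 'moment': [2.5299, 0.3896, -0.0071], 'width': 0.0199}
{'t': 12.6167, 'eef_pos': [0.5864, 0.0031, 0.213], 'ee_rot': [-3.1413, 0.0012, -1.4247], 'force': [-0.0967, 7.2335, 2.5708], 'moment': [2.498, 0.3699, -0.0035], 'width': 0.0194}
{'t': 12.6667, 'eef_pos': [0.5864, 0.0031, 0.2131], 'ee_rot': [-3.1413, 0.0012, -1.4247], 'force': [-0.8241, 6.7835, 3.6054], 'moment': [2.4557, 0.3921, -0.0162], 'width': 0.0198}
```

Request:
apply_moves([
  [-1,0.001,0,-4e-05,0],
  [-1,0.001,0,-4e-05,0],
  [-1,0.001,0,-4e-05,0],
  [-1,0.001,0,-4e-05,0],
  [-1,0,0,0,0],
])

```text
t: 13.08
eef_pos: [0.5869, -0.0011, 0.2132]
ee_rot: [-3.141, 0.001, -1.425]
force: [-0.7, 5.1, 1.9]
width: 0.0198
```

```bash
python3 - <<'E'
from h import *
import pickle
st()
for i in range(2):
    f=eyes.grab_frame('wrist');s=st()
pickle.dump(f,open('wrist11.pkl','wb'))
save(cv2.resize(f['color'][0:150,220:370],None,fx=4,fy=4,interpolation=cv2.INTER_CUBIC),'g11.png')
f=eyes.grab_frame('scene');save(cv2.resize(f['color'][200:320,240:360],None,fx=5,fy=5,interpolation=cv2.INTER_CUBIC),'s11.png')
E
```

```text
{'t': 13.0833, 'eef_pos': [0.5869, -0.0011, 0.2132], 'ee_rot': [-3.1415, 0.001, -1.4247], 'force': [-0.7153, 5.1307, 1.8668], 'moment': [2.0143, 0.2755, -0.0145], 'width': 0.0198}
{'t': 13.1333, 'eef_pos': [0.5869, -0.0011, 0.2132], 'ee_rot': [-3.1416, 0.0008, -1.4247], 'force': [-0.359, 5.4485, 2.284], 'moment': [1.8851, 0.2035, 0.0608], 'width': 0.0201}
{'t': 13.1833, 'eef_pos': [0.5869, -0.0012, 0.2132], 'ee_rot': [-3.1416, 0.0007, -1.4248], 'force': [-0.4515, 5.7909, 2.3468], 'moment': [1.8868, 0.2563, -0.0141], 'width': 0.0196}
```

View pics/g11.png

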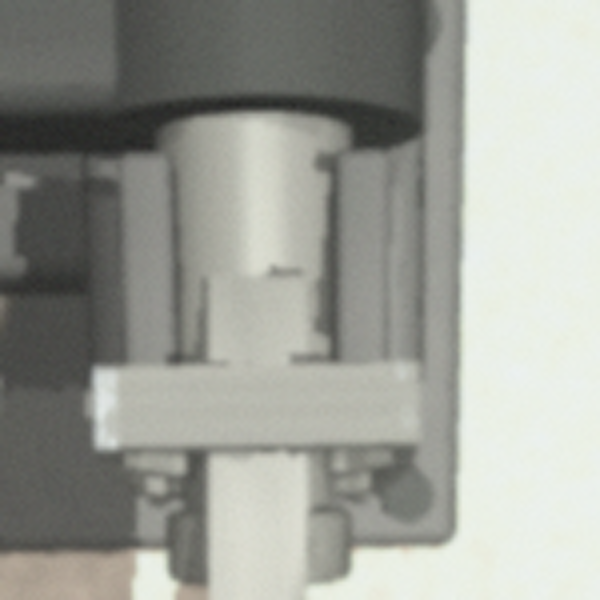

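View pics/s11.png

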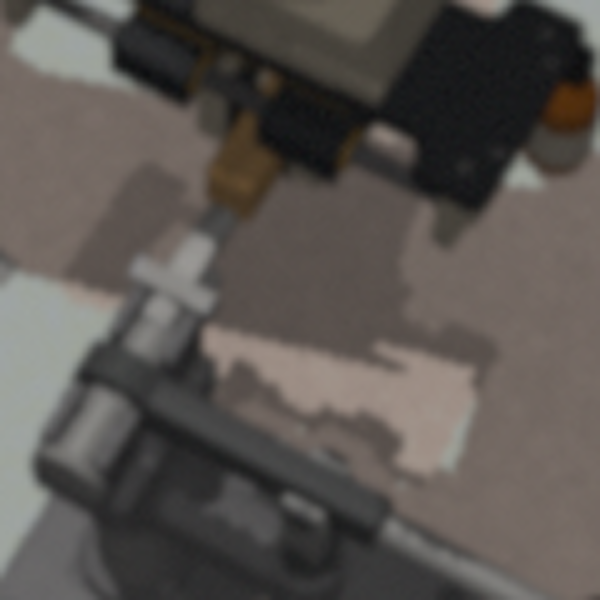

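Request:
apply_moves([
  [-1,0.001,0,-4e-05,0],
  [-1,0.001,0,-4e-05,0],
  [-1,0.001,0,-4e-05,0],
  [-1,0.001,0,-4e-05,0],
  [-1,0,0,0,0],
])

```text
t: 13.65
eef_pos: [0.5874, -0.0055, 0.2133]
ee_rot: [3.141, 0.0, -1.425]
force: [-0.1, 3.7, 2.5]
width: 0.0201
```

```bash
python3 - <<'E'
from h import *
import pickle
st()
for i in range(2):
    f=eyes.grab_frame('wrist');s=st()
P,U,V=tool(f)
for v in range(20,160,4):
    print(v,P[v,284,0].round(1),' '.join('%3d'%z for z in P[v,240:330:4,2]))
save(cv2.resize(f['color'][0:150,220:370],None,fx=4,fy=4,interpolation=cv2.INTER_CUBIC),'g12.png')
E
```

```text
{'t': 13.65, 'eef_pos': [0.5874, -0.0055, 0.2133], 'ee_rot': [3.1412, 0.0003, -1.4248], 'force': [-0.0884, 3.701, 2.5106], 'moment': [1.3084, 0.1604, -0.0126], 'width': 0.0201}
{'t': 13.7, 'eef_pos': [0.5874, -0.0056, 0.2133], 'ee_rot': [3.1412, 0.0001, -1.4249], 'force': [0.1724, 3.4489, 1.9275], 'moment': [1.2736, 0.1978, -0.0026], 'width': 0.0198}
{'t': 13.75, 'eef_pos': [0.5874, -0.0056, 0.2133], 'ee_rot': [3.1412, 0.0, -1.4249], 'force': [-0.6553, 3.056, 2.0191], 'moment': [1.2926, 0.1922, 0.0042], 'width': 0.02}
20 101.6   1   1   3   0   0   0  -2  -3  -3  -3  -3  -3  -2  -3  -2  -2  -1   0   0   2   3  10 200
24 100.2   4   1   2   0  -1  -1  -3  -1  -4  -3  -4  -3  -3  -2  -3  -3  -1   0   0   1   5  10 -157
28 98.6   2   2   1   1  -1   0  -1  -1  -3  -2  -3  -4  -4  -2  -3  -1  -2   0   0   2   6  10 199
32 97.2   2   3   2   0   0  -1  -1  -3  -3  -4  -3  -4  -3  -4  -2  -3  -1   0   1   3   6  12 200
36 96.1   2   3   2   0   0  -1   0  -2  -4  -4  -4  -3  -2  -2  -3  -2   0   0   1   2   5  10 199
40 95.8   4   5   2   3   3   4   3   4   3   3   4   3   4   4   5   4  
[... 2247 characters left out ...]
0 200 200 200   8  10  11  12   9  -5  -5 -157  -5  -5  -4  -5  10  11  11  10 196 196 197 199
136 58.3 199 198 200 199 199 199 200   8  -5  -4  -4  -4  -5  -4  -4  10 200 198 200 201 200 199 201
140 56.7 200 201 201 201 201 202   9   5  -3  -4  -4  -3  -4  -4   5   8   9 202 201 202 202 203 203
144 55.2 214 214 214 214 214 213   7   5  -4  -4  -4  -5  -5  -4   5   8   9 214 212 213 213 214 214
148 53.5 214 212 214 215 214 214   8   7  -4  -5  -3  -4  -4  -4   3   7   9 214 213 215 213 214 214
152 51.8 214 214 213 214 214 213   8   6  -3  -5  -4  -4  -5  -4   6   7   8 214 214 213 214 215 214
156 50.3 213 213 212 214 214 214 213 214  -4  -3  -3  -5  -3  -5 214 212 213 212 214 214 214 214 213
```

View pics/g12.png

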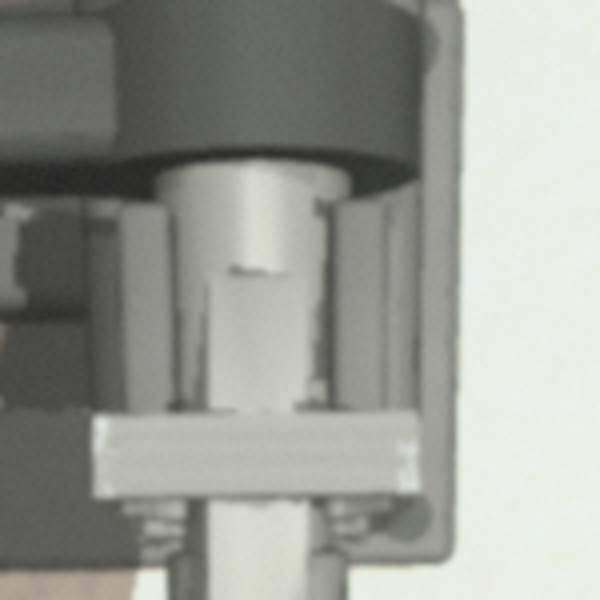

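Request:
apply_moves([
  [-1,0.001,0,-4e-05,0],
  [-1,0.001,0,-4e-05,0],
  [-1,0.001,0,-4e-05,0],
  [-1,0.0008,0,-4e-05,0],
  [-1,0,0,0,0],
])

```text
t: 14.17
eef_pos: [0.5879, -0.0098, 0.2135]
ee_rot: [3.141, -0.0, -1.425]
force: [0.3, 1.4, 1.0]
width: 0.0198
```

```bash
python3 - <<'E'
from h import *
import pickle
st()
for i in range(2):
    f=eyes.grab_frame('wrist');s=st()
P,U,V=tool(f)
for v in range(40,160,4):
    print(v,np.median(P[v,282:286,0]).round(1),' '.join('%5.1f'%np.median(P[v:v+2,u:u+4,2]) for u in (246,256,266,274,284,294,302,310,318)))
save(cv2.resize(f['color'][0:150,220:370],None,fx=4,fy=4,interpolation=cv2.INTER_CUBIC),'g13.png')
E
```

```text
{'t': 14.1667, 'eef_pos': [0.5879, -0.0098, 0.2135], 'ee_rot': [3.141, -0.0004, -1.4251], 'force': [0.31, 1.3828, 1.0228], 'moment': [0.6128, 0.1523, 0.0616], 'width': 0.0198}
{'t': 14.2167, 'eef_pos': [0.588, -0.0098, 0.2135], 'ee_rot': [3.1411, -0.0004, -1.425], 'force': [0.4228, 0.9654, 0.1875], 'moment': [0.5077, 0.0949, -0.0187], 'width': 0.0197}
{'t': 14.2667, 'eef_pos': [0.5879, -0.0097, 0.2135], 'ee_rot': [3.1411, -0.0004, -1.425], 'force': [-0.3894, 1.2783, 0.5462], 'moment': [0.3874, 0.1317, 0.0412], 'width': 0.0196}
40 94.5   2.0  -0.5  -2.7  -3.0  -3.1  -2.3  -1.2   0.9   4.1
44 93.1   2.5  -0.9  -2.8  -3.2  -3.5  -2.8  -0.8   0.8   5.4
48 91.7   2.7  -1.0  -2.2  -2.4  -2.4  -1.6  -0.7   0.9   5.6
52 91.4   6.1   6.7   5.8   4.5   4.2   5.3   8.1   8.8   9.5
56 89.9  17.7  14.7   5.7   4.1   4.2   5.4   9.7  21.2  34.3
60 88.4  34.1  23.0   6.1   4.7   4.3   5.9   8.6  17.4  34.9
64 86.9  34.1  -0.1   5.6   4.5   4.2   5.5   0.3   1.0  35.1
68 84.9  34.3   0.7   6.2   0.9   0.7   0.8   0.8   0.7  35.3
72 83.4  34.4   0.6   5.9   0.1   0.9   0.6   0.7   0.5  35.4
76 81.8  
[... 607 characters left out ...]
4  35.3
116 66.3  -7.3  -7.0  -7.3  -6.9  -7.3  -7.5  -7.4  -7.0  -7.0
120 64.7  -8.2  -7.5  -7.5  -7.6  -7.0  -7.7  -7.5  -7.6  -7.9
124 63.2  -8.0  -8.0  -7.8  -7.9  -7.6  -7.9  -8.3  -7.6  -8.1
128 61.7  -7.8  -8.0  -8.5  -7.9  -8.1  -8.6  -8.3  -8.1  -8.7
132 60.1  -8.3  -9.2  -8.8  -8.7  -8.3  -9.0  -8.4  -8.3  -8.5
136 58.4  -6.0  -3.0   8.9  -5.1  -4.8  -3.9   1.5  -0.1  -3.6
140 56.7   4.4   9.9   9.5  -5.0  -4.8  -4.5   6.7   8.8 200.2
144 55.2 202.0  15.3  10.0  -4.7  -4.8   1.7 202.5 201.8 202.9
148 53.6 214.7 214.2   7.3  -4.7  -4.6   0.7  10.2 214.6 214.3
152 51.9 214.6 214.2   6.6  -4.4  -4.6   0.6   9.4 214.2 215.2
156 50.3 214.3 214.4   7.1  -4.9  -4.4   0.6   9.6 214.9 214.6
```

View pics/g13.png

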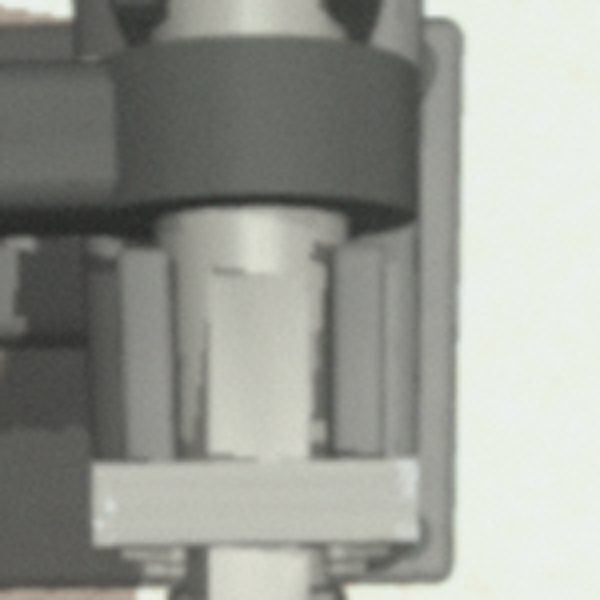

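The clip is up about 6 mm, tipped about 11°, and the drive force has dropped to about 1 N, so its legs have closed over the top. I'll draw the wedge back gently.

Request:
apply_moves([
  [-1,-0.001,0,6e-05,0],
  [-1,-0.0015,0,6e-05,0],
  [-1,-0.002,0,7e-05,0],
  [-1,-0.002,0,7e-05,0],
  [-1,-0.002,0,7e-05,0],
  [-1,-0.0015,0,5e-05,0],
  [-1,0,0,0,0],
])

```text
t: 14.85
eef_pos: [0.5866, 0.001, 0.2132]
ee_rot: [3.142, 0.0, -1.425]
force: [-0.2, -0.0, 0.9]
width: 0.0197
```

```bash
cat > look.py <<'E'
from h import *
import sys,pickle
n=sys.argv[1]
st()
f=eyes.grab_frame('wrist');st();pickle.dump(f,open('w%s.pkl'%n,'wb'))
P,U,V=tool(f)
for v in range(4,200,5):
    print(v,np.median(P[v,282:286,0]).round(1),' '.join('%5.1f'%np.median(P[v:v+2,u:u+4,2]) for u in (246,256,266,274,284,294,302,310,318)))
save(cv2.resize(f['color'][0:150,220:370],None,fx=4,fy=4,interpolation=cv2.INTER_CUBIC),'g%s.png'%n)
E
python3 look.py 14
```

```text
{'t': 14.85, 'eef_pos': [0.5866, 0.001, 0.2132], 'ee_rot': [3.1415, 0.0002, -1.4245], 'force': [-0.1832, -0.0222, 0.8758], 'moment': [0.1218, 0.236, -0.0388], 'width': 0.0197}
{'t': 14.9, 'eef_pos': [0.5866, 0.0009, 0.2132], 'ee_rot': [3.1416, 0.0002, -1.4244], 'force': [-0.7818, 0.0947, 0.753], 'moment': [0.1579, 0.1487, -0.0154], 'width': 0.0199}
4 106.9   2.1  -0.8  -3.3  -3.7  -4.0  -3.3  -1.8   0.8   3.7
9 105.2   1.9  -1.2  -2.8  -3.9  -4.3  -3.4  -2.5   0.6   4.0
14 103.4   2.0  -1.1  -3.0  -2.9  -3.8  -3.3  -2.3   0.4   4.4
19 102.6   3.2  -0.8  -0.3  -0.6  -0.1   0.3   1.0   1.8   4.3
24 101.8   7.8   7.8   5.8   4.2   3.9   5.3   8.3   9.9  10.1
29 99.8  16.9  13.5   6.5   3.5   3.3   5.3   8.6  19.4  18.8
34 98.1  33.8   0.3   5.4   4.0   3.6   5.1   0.4  -0.1  34.6
39 96.2  34.4  -0.0   5.5   3.8   4.0   4.8   0.6   0.2  34.6
44 94.2  33.9  -0.3   5.8   4.3   3.9   4.9   0.4  -0.1  34.4
49 92.4  34.0   0.3   5.9   4.1   3.6   5.3   0.7   0.4  34.9
54 90.5  34.0  -0.4   5.7   4.6   3.8   4.6   0.6  -0.2  34.5
59 88.7  34.3   0.3   5.9   4.4   3.9   5.0   0.9   0.3  34.7
64
[... 1053 characters left out ...]
5 214.0
149 53.1 213.7 214.2 213.9  -4.5  -4.8 104.8 213.9 214.3 213.6
154 51.1 213.9 213.9 214.2  -4.8  -5.1 104.2 214.1 213.8 214.6
159 49.0 214.0 214.0 213.6  -4.6  -4.9 104.5 214.9 214.1 214.2
164 47.0 214.4 214.5 214.3  -4.1  -4.6 105.0 214.0 214.4 214.3
169 44.9 214.1 214.4 214.2  -4.5  -4.9 105.2 214.8 214.5 214.6
174 42.8 214.5 214.1 214.3  -4.1  -4.6 104.7 213.9 212.6 214.3
179 40.7 214.1 213.9 214.8  -4.6  -4.6 104.5 214.7 213.8 213.9
184 38.5 214.5 213.7 214.5  -4.3  -4.1 104.6 213.7 214.6 213.9
189 36.3 214.6 214.1 213.5  -3.9  -3.8  -2.4 214.2 213.8 214.7
194 35.0 213.8 214.3  -8.8  -9.4  -9.2  -9.6  -4.8 214.2 214.5
199 35.0 213.8 214.0 -18.0 -18.6 -19.1 -18.7 -15.3 213.6 214.1
```

View pics/g14.png

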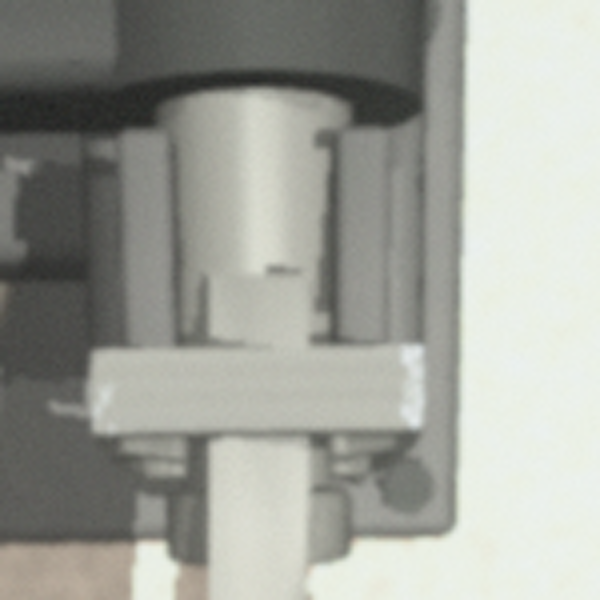

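Request:
apply_moves([
  [-1,-0.002,0,8e-05,0],
  [-1,-0.003,0,0.0001,0],
  [-1,-0.003,0,0.0001,0],
  [-1,-0.003,0,0.0001,0],
  [-1,-0.003,0,0.0001,0],
  [-1,-0.003,0,0.0001,0],
  [-1,-0.003,0,0.0001,0],
  [-1,-0.003,0,0.0001,0],
  [-1,-0.003,0,0.0001,0],
  [-1,-0.005,0,0,0],
  [-1,-0.007,0,0,0],
  [-1,-0.007,0,-0.005,0],
])

```text
t: 15.9
eef_pos: [0.5793, 0.0457, 0.2164]
ee_rot: [3.14, 0.0, -1.425]
force: [-0.5, -0.0, -1.5]
width: 0.02
```

```bash
python3 look.py 15|head -22
```

```text
{'t': 15.9, 'eef_pos': [0.5793, 0.0457, 0.2164], 'ee_rot': [3.1396, 0.0001, -1.4253], 'force': [-0.4627, -0.0347, -1.519], 'moment': [0.0673, 0.1829, 0.0599], 'width': 0.02}
{'t': 15.95, 'eef_pos': [0.5801, 0.0467, 0.2182], 'ee_rot': [-3.1412, 0.0002, -1.4244], 'force': [0.0443, 0.2225, 0.6995], 'moment': [0.2117, -0.0088, -0.0217], 'width': 0.0192}
4 110.2  12.1  13.3  11.2   9.5   9.3  11.2  13.7  12.1  51.7
9 108.1  55.3  15.4   9.9   7.9   7.6   8.2  35.3  55.5 204.1
14 106.2 203.5 105.5   8.7   7.3   7.2   8.5  13.1 203.6 202.9
19 104.1 203.4 104.3   9.2   7.3   6.9   8.5  12.0 203.5 203.3
24 102.3 203.2 109.7   9.0   7.6   7.0   8.0  12.7 203.4 202.9
29 100.8 203.0 110.3   9.9   9.3   9.1  10.4  13.3 203.6 203.6
34 100.8 203.4 203.0  19.5  19.0  19.0  19.9 203.1 203.3 203.7
39 131.3 203.9 203.3 203.1 203.6 203.3 203.5 203.7 202.5 203.3
44 127.7 203.0 203.3 203.3 204.0 203.8 203.0 203.2 203.5 203.1
49 123.7 203.4 203.7 202.8 203.4 203.9 203.4 203.8 203.8 203.6
54 119.4 203.5 203.5 203.2 203.0 203.7 203.3 203.1 203.5 203.2
59 115.1 203.5 203.7 203.5 202.7 203.3 203.1 203.5 203.2 203.7
64 110.9 203.3 203.3 203.4 203.8 203.3 203.6 203.0 203.4 199.6
69 84.5 202.8 203.5 203.5   0.8   0.8   1.0 203.4 203.4 199.2
74 82.6 202.9 202.9 203.3   0.8   0.5   0.9 203.1 203.5 199.5
79 80.6 203.4 203.0 203.4  -0.5   0.1   0.1 203.0 203.7 203.6
84 78.7 205.6 205.7 205.9  -0.8  -0.5   0.0 209.0 212.8 211.6
89 76.7 217.0 217.6 217.3  -1.5  -0.8  -0.7 217.8 217.4 217.4
94 74.8 217.5 217.4 217.2  -1.4  -1.5  -1.7 216.9 216.8 218.0
99 72.9 217.0 217.1 217.1  -2.0  -1.9  -1.6 217.1 217.2 217.5
```

View pics/g15.png

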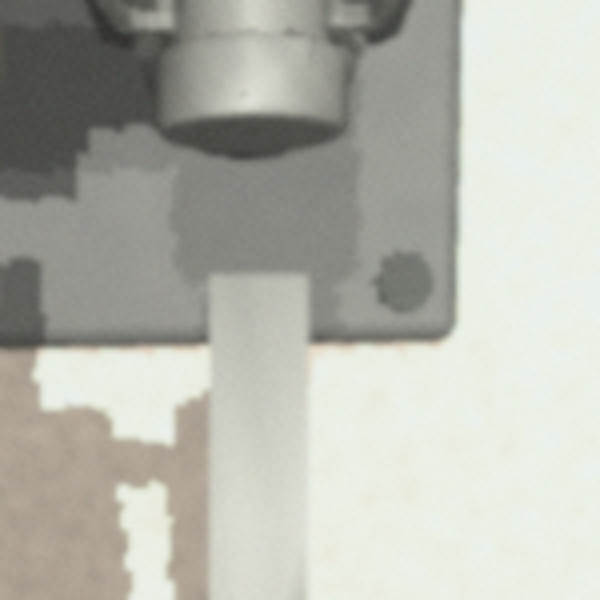

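```bash
python3 - <<'E'
from h import *
import pickle
t=pickle.load(open('top0.pkl','rb'));s=pickle.load(open('scene1.pkl','rb'))
for n,e,z in [('tray',[184.9,210.9,232.3,249.3],.009),('dropper',[233.7,168.5,243.9,184.3],.0425),('jar',[184.9,164.3,202.1,183.9],.0225),('diff',[214.6,105.8,257.1,143.5],.05)]:
    c=onz(t,np.array((e[0]+e[2])/2),np.array((e[1]+e[3])/2),z);print(n,c.round(3))
f=eyes.grab_frame('scene');save(f['color'],'scene16.png');pickle.dump(f,open('scene16.pkl','wb'));save(cv2.resize(f['color'][200:320,240:360],None,fx=5,fy=5,interpolation=cv2.INTER_CUBIC),'s16.png')
r=outline_of('tray',f);
for q in r: 
    print(q['score'],q['extent']); 
g=eyes.grab_frame('top')
for q in outline_of('tray',g): 
    m=q['region'];ys,xs=np.nonzero(m);W=onz(g,xs.astype(float),ys.astype(float),.018);rr=cv2.minAreaRect((W[:,:2]*1000).astype(np.float32));print(q['score'],rr)
E
```

```text
tray [0.461 0.264 0.009]
dropper [0.622 0.174 0.042]
jar [0.63  0.314 0.022]
diff [0.779 0.187 0.05 ]
0.63 ((484.7381896972656, 203.27346801757812), (45.5966911315918, 33.37934875488281), 1.80192232131958)
```

View pics/s16.png

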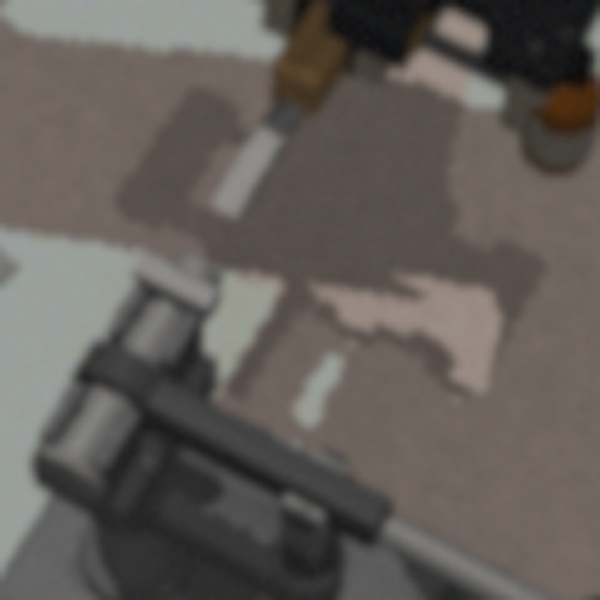

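Request:
apply_moves([
  [-1,-0.0195,0.025,0,0],
  [-1,-0.0195,0.025,0,0],
  [-1,0,0.025,0.02,0],
  [-1,0,0,0.038,0],
  [-1,0,0,0.038,0],
  [-1,0,0,0.038,0],
  [-1,0,0,0.038,0],
  [-1,0,0,0.025,0],
  [-1,0,0,0.01,0],
  [-1,0,0,0.005,0],
  [-1,0,0,0,0],
  [-1,0,0,0,0],
])

```text
t: 17.15
eef_pos: [0.5013, 0.0732, 0.0066]
ee_rot: [-3.14, 0.0, -1.425]
force: [-0.6, 0.1, 0.3]
width: 0.0198
```

```bash
python3 - <<'E'
from h import *
f=eyes.grab_frame('wrist');st();P,U,V=tool(f);save(f['color'],'wrist17.png')
k=P[212:268,270:300].reshape(-1,3);print(np.median(k[:,2]));print(np.polyfit(k[abs(k[:,2]-np.median(k[:,2]))<2][:,0],k[abs(k[:,2]-np.median(k[:,2]))<2][:,2],1))
E
```

```text
{'t': 17.2, 'eef_pos': [0.5014, 0.0733, 0.0069], 'ee_rot': [-3.1391, 0.0007, -1.4245], 'force': [0.5692, -0.0802, -0.7899], 'moment': [0.0325, 0.0551, 0.0313], 'width': 0.0196}
-23.618765616504955
[-2.20914346e-04 -2.36105630e+01]
```

View pics/wrist17.png

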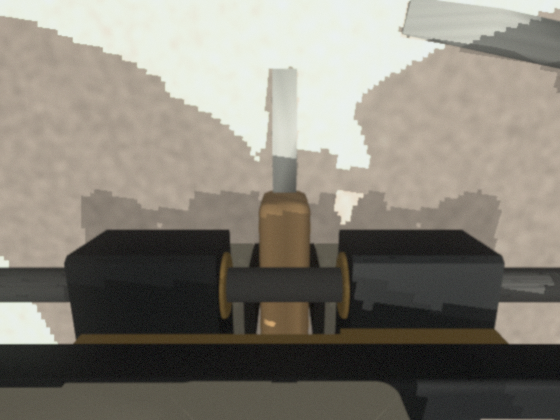

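Request:
apply_moves([
  [-1,0,0,0.002,0],
  [-1,0,0,0.0012,0],
  [-1,0,0,0,0],
  [-1,0,0,0,0],
])

```text
t: 17.53
eef_pos: [0.5011, 0.0733, 0.0035]
ee_rot: [-3.139, 0.001, -1.424]
force: [-1.5, 1.3, 5.6]
width: 0.0197
```

Request:
apply_moves([
  [-0.5,0,0,0,0],
  [-0.4,0,0,0,0],
  [-0.2,0,0,0,0],
  [0,0,0,0,0],
  [0,0,0,0,0],
  [0,0,0,0,0],
  [0,0,0,-0.005,0],
  [0,0,0,-0.02,0],
  [0,0,0,-0.035,0],
  [0,0,0,-0.04,0],
  [0,0,0,-0.04,0],
  [0,0,0,-0.04,0],
])

```text
t: 18.53
eef_pos: [0.4997, 0.0725, 0.1845]
ee_rot: [3.141, -0.0, -1.425]
force: [1.1, 0.9, -0.5]
width: 0.0437
```

Request:
apply_moves([
  [0.2,0,0,-0.035,0],
  [0.2,0,0,-0.035,0],
  [0.2,0.02,-0.019,0,0],
  [0.2,0.02,-0.019,0,0],
  [0.2,0.02,-0.019,0,0],
  [0.2,0.02,-0.019,0,0],
  [0.2,0,0,0,0],
  [0.2,0,0,0,0],
  [0.2,0,0,0,0],
])

```text
t: 19.28
eef_pos: [0.5866, 0.0045, 0.252]
ee_rot: [3.141, 0.0, -1.425]
force: [-0.6, 0.3, -0.1]
width: 0.0527
```

```bash
python3 - <<'E'
from h import *
import pickle
st()
f=eyes.grab_frame('wrist');s=st();pickle.dump(f,open('w18.pkl','wb'));save(f['color'],'w18.png')
P,U,V=tool(f);p,R=frameTCP(f);print(p)
for v in range(30,200,4):
    print(v,np.median(P[v,282:286,0]).round(1),' '.join('%5.1f'%np.median(P[v:v+2,u:u+4,2]) for u in (246,256,266,274,284,294,302,310,318)))
for q in outline_of('clip_mid',f): print(q['score'],q['extent'])
g=eyes.grab_frame('scene');save(g['color'],'scene18.png')
E
```

```text
{'t': 19.2833, 'eef_pos': [0.5866, 0.0045, 0.252], 'ee_rot': [3.1408, 0.0, -1.4255], 'force': [-0.5594, 0.2978, -0.1318], 'moment': [0.0406, 0.1345, 0.0042], 'width': 0.0527}
{'t': 19.3333, 'eef_pos': [0.5865, 0.0048, 0.2523], 'ee_rot': [3.1413, 0.0001, -1.4249], 'force': [-0.1489, 0.2103, 0.0265], 'moment': [0.0276, 0.1817, -0.0178], 'width': 0.0523}
[0.58544302 0.00588272 0.25186894]
30 106.1  41.7  40.1  37.6  37.7  37.3  38.2  39.0  41.5 157.8
34 105.5  45.0  44.7  45.7  43.3  42.9  44.3  47.6  48.4 157.2
38 103.6  55.8  56.0  46.4  43.7  42.9  44.7  54.0  58.8 157.0
42 101.8 101.3  39.3  42.9  43.2  42.2  43.9  38.6  72.5 158.3
46 100.0 101.7  40.0  41.9  42.8  42.4  44.6  39.0  72.4 157.3
50 98.0 101.4  39.1  42.3  43.8  42.7  44.0  39.0  73.1 157.8
54 96.2 101.0  39.1  41.4  42.9  42.7  44.6  39.1  72.5 238.8
58 94.3 126.4  39.6  40.3  43.1  42.6  44.6  38.9  72.8 237.7
62 92.4 127.2  40.0  40.3  42.9  42.5  44.3  39.0  72.3 239.3
66 90.5 128.8  39.6  40.0  43.3  42.7  44.4  38.7  72.2 238.8
70 88.6 146.8  39.5  39.5  43.6  41.9  44.0  39.2  73.4 238.0
74 86.7 238.5  55.6  39.
[... 1319 characters left out ...]
252.7 253.1 253.4 252.2 253.1 253.0
162 14.8 252.6 253.2 253.1 252.4 252.8 252.7 253.1 253.1 252.8
166 10.2 252.4 253.1 253.2 253.2 253.6 253.2 253.1 252.5 252.6
170 5.9 252.8 253.2 252.3 253.0 252.7 251.9 252.2 252.6 253.0
174 1.3 253.5 252.7 253.4 252.8 252.8 252.7 252.9 252.9 252.3
178 -3.3 253.5 253.5 252.5 252.6 252.6 252.8 252.5 253.2 253.1
182 -7.8 252.5 252.6 252.6 253.3 253.4 252.6 253.5 253.9 252.6
186 -12.2 252.9 252.8 252.8 252.8 252.4 253.2 253.3 253.3 253.1
190 -16.7 252.8 252.7 252.9 252.6 252.3 252.7 253.3 252.8 252.5
194 -21.5 252.4 252.7 252.7 253.2 252.9 253.2 253.0 252.8 253.0
198 -26.2 252.5 253.1 253.2 253.2 252.8 253.0 252.6 252.6 253.7
0.65 [249.8, 83.3, 317.8, 113.5]
```

View pics/w18.png

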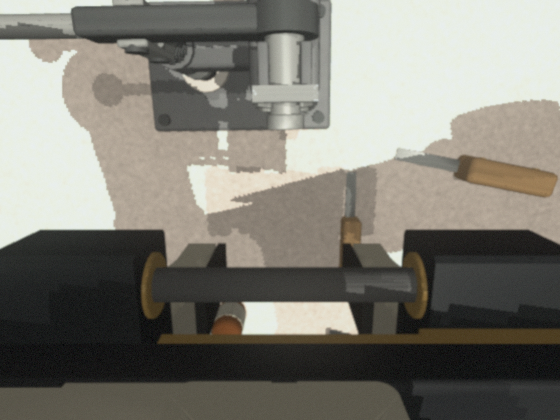

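View pics/scene18.png

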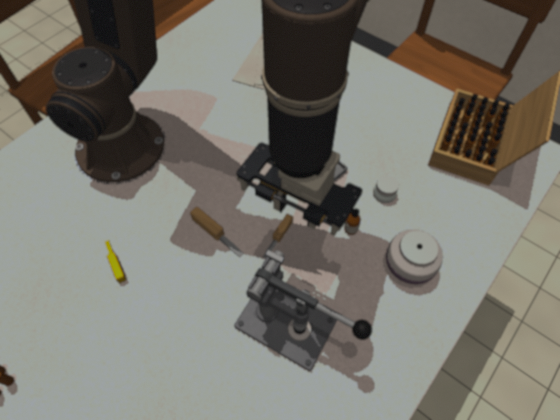

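Request:
apply_moves([
  [0.2,0.02,0,0,0],
  [0.2,0.025,0,0,0],
  [0.2,0.02,0,0,0],
  [0.2,0.0105,0,0,0],
  [0.2,0,0,0.01,0],
  [0.2,0,0,0.012,0],
  [0.2,0,0,0.01,0],
  [0.2,0,0,0.008,0],
  [0.2,0,0,0.006,0],
  [0.2,0,0,0.004,0],
  [0.2,0,0,0.0015,0],
  [0.2,0,0,0,0],
])

```text
t: 20.43
eef_pos: [0.598, -0.0698, 0.2005]
ee_rot: [3.141, -0.0, -1.424]
force: [0.8, 0.6, -0.1]
width: 0.0531
```

```bash
python3 - <<'E'
from h import *
st()
f=eyes.grab_frame('wrist');s=st();save(f['color'],'w19.png')
g=eyes.grab_frame('scene');save(cv2.resize(g['color'][200:340,220:380],None,fx=4,fy=4,interpolation=cv2.INTER_CUBIC),'s19.png')
E
```

```text
{'t': 20.4333, 'eef_pos': [0.598, -0.0698, 0.2005], 'ee_rot': [3.1413, -0.0001, -1.4244], 'force': [0.804, 0.6482, -0.1256], 'moment': [0.0655, 0.1569, -0.0134], 'width': 0.0531}
{'t': 20.4833, 'eef_pos': [0.5982, -0.0698, 0.2009], 'ee_rot': [-3.1413, -0.0001, -1.4245], 'force': [0.0426, -0.1871, -0.753], 'moment': [-0.0202, 0.1044, 0.0407], 'width': 0.0526}
```

View pics/w19.png

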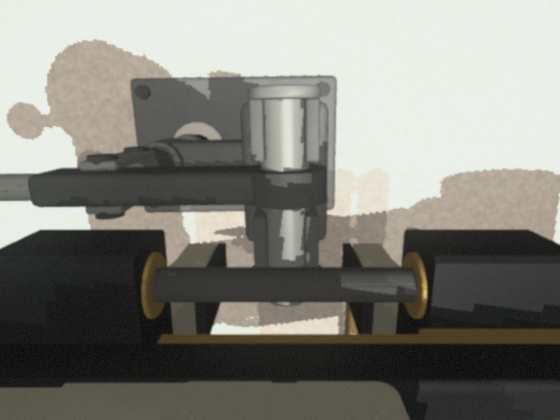

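View pics/s19.png

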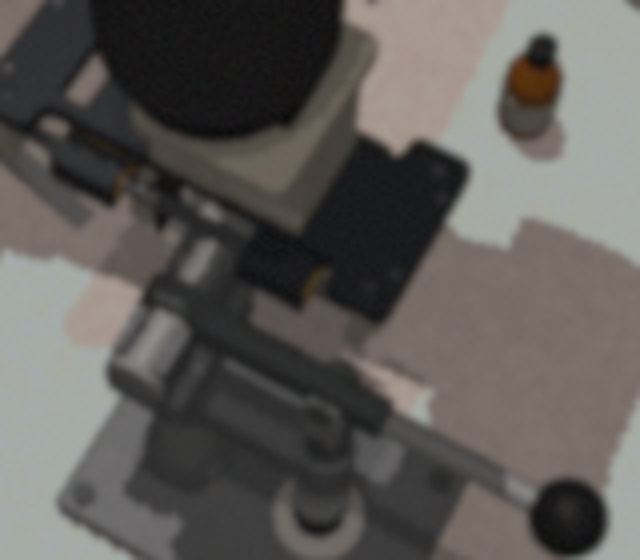

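Request:
apply_moves([
  [0,0,0,0,0],
  [-0.2,0,0,0,0],
  [-0.3,0,0,0,0],
  [-0.4,0,0,0,0],
  [-0.5,0,0,0,0],
  [-0.6,0,0,0,0],
], newtons=15)

```text
t: 21.03
eef_pos: [0.5978, -0.0701, 0.2009]
ee_rot: [3.141, -0.0, -1.425]
force: [-2.8, -0.6, 2.2]
width: 0.0316
```

Request:
apply_moves([
  [-1,0,0,0,0],
  [-1,0,0,0,0],
], newtons=20)

```text
t: 21.2
eef_pos: [0.5978, -0.0701, 0.2008]
ee_rot: [3.141, -0.0, -1.425]
force: [-1.9, -0.1, 2.0]
width: 0.0313
```

Request:
apply_moves([
  [-1,0,0,-0.0007,0],
  [-1,0,0,-0.001,0],
  [-1,0,0,-0.001,0],
  [-1,0,0,-0.0015,0],
  [-1,0,0,-0.002,0],
  [-1,0,0,-0.002,0],
], newtons=25)

```text
t: 21.7
eef_pos: [0.5984, -0.0699, 0.2092]
ee_rot: [-3.141, 0.0, -1.425]
force: [-0.1, -0.3, -0.7]
width: 0.0312
```

Request:
apply_moves([
  [-1,0,0,-0.002,0],
  [-1,0,0,-0.003,0],
  [-1,0,0,-0.004,0],
  [-1,0,0,-0.006,0],
  [-1,0,0,-0.008,0],
  [-1,0,0,-0.01,0],
  [-1,0,0,-0.01,0],
  [-1,0,0,0,0],
])

```text
t: 22.37
eef_pos: [0.5993, -0.0701, 0.2551]
ee_rot: [-3.137, -0.001, -1.424]
force: [0.4, 0.6, 0.9]
width: 0.0313
```

```bash
python3 - <<'E'
from h import *
st()
f=eyes.grab_frame('wrist');s=st();save(f['color'],'w20.png')
g=eyes.grab_frame('scene');save(cv2.resize(g['color'][180:320,220:380],None,fx=4,fy=4,interpolation=cv2.INTER_CUBIC),'s20.png')
E
```

```text
{'t': 22.3667, 'eef_pos': [0.5993, -0.0701, 0.2551], 'ee_rot': [-3.1374, -0.0007, -1.4245], 'force': [0.3513, 0.6103, 0.8556], 'moment': [0.021, 0.0764, 0.0455], 'width': 0.0313}
{'t': 22.4167, 'eef_pos': [0.5988, -0.07, 0.2537], 'ee_rot': [-3.1385, -0.0001, -1.4247], 'force': [-0.101, -0.1909, -1.5184], 'moment': [0.0497, 0.1707, 0.0005], 'width': 0.031}
```

View pics/w20.png

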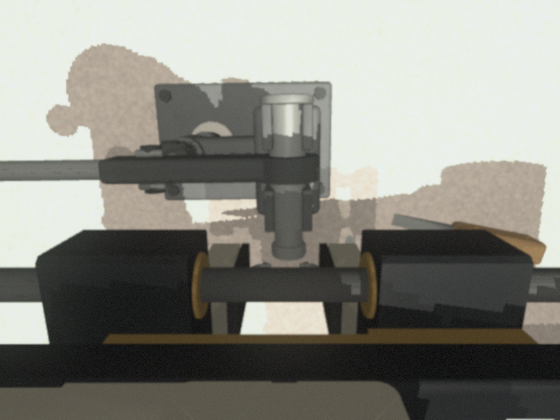

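View pics/s20.png

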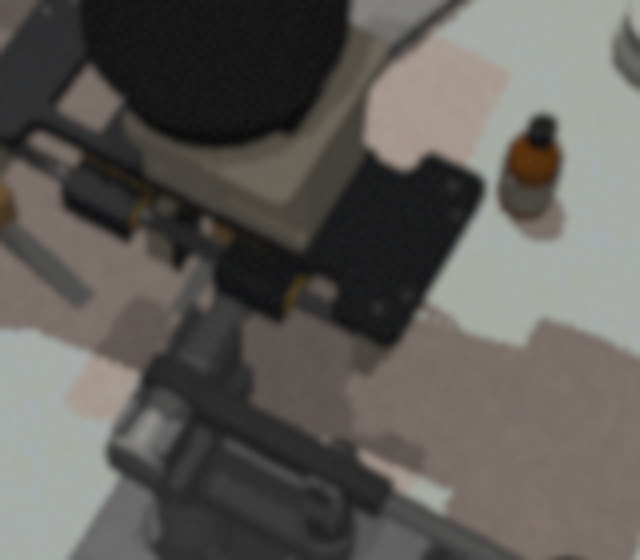

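```bash
python3 - <<'E'
from h import *
import pickle
g=eyes.grab_frame('scene');st();h=eyes.grab_frame('top');save(h['color'],'top20.png');save(g['color'],'scene20.png')
for n,f in (('s',g),('t',h)):
  for q in outline_of('tray',f)[:2]:
    ys,xs=np.nonzero(q['region']);W=onz(f,xs.astype(float),ys.astype(float),.012);print(n,q['score'],q['extent'],cv2.minAreaRect((W[:,:2]*1000).astype(np.float32)))
E
```

```text
{'t': 22.5167, 'eef_pos': [0.5979, -0.0699, 0.2519], 'ee_rot': [-3.1413, 0.0003, -1.4249], 'force': [-0.6822, -0.0391, -0.6992], 'moment': [0.0253, 0.1489, -0.0476], 'width': 0.0314}
s 0.91 [308.5, 143.4, 347.0, 194.9] ((463.76861572265625, 272.71246337890625), (117.39444732666016, 109.02943420410156), 81.8620376586914)
s 0.63 [263.3, 244.8, 273.4, 258.9] ((513.35400390625, 4.76718807220459), (12.496213912963867, 30.847257614135742), 5.324850082397461)
t 0.68 [186.3, 211.0, 227.7, 246.6] ((462.8778076171875, 265.01617431640625), (127.12267303466797, 102.84681701660156), 82.6396484375)
```

View pics/scene20.png

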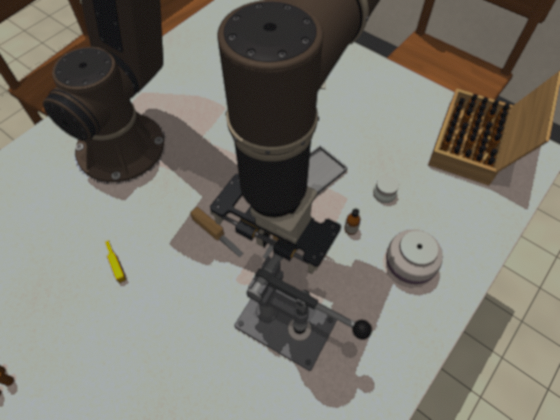

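Request:
apply_moves([
  [-1,-0.02,0.005,0,0],
  [-1,-0.035,0.0085,0,0],
  [-1,-0.037,0.0085,0,0],
  [-1,-0.037,0.009,0,0],
  [-1,-0.037,0.009,0,0],
  [-1,-0.037,0.009,0,0],
  [-1,-0.037,0.009,0,0],
  [-1,-0.037,0.009,0,0],
  [-1,-0.035,0.009,0,0],
  [-1,-0.025,0.006,0,0],
  [-1,-0.014,0.003,0,0],
  [-1,0,0,0,0.1],
])

```text
t: 23.67
eef_pos: [0.4618, 0.2675, 0.2514]
ee_rot: [3.141, -0.0, -1.52]
force: [0.6, -0.3, 0.0]
width: 0.0311
```

Request:
apply_moves([
  [-1,0,0,0,0.1],
  [-1,0,0,0,0.08],
  [-1,0,0,0,0],
  [-1,0,0,0,0],
])

```text
t: 24.0
eef_pos: [0.4627, 0.2648, 0.2516]
ee_rot: [3.141, -0.0, -1.702]
force: [-0.8, -0.0, -0.5]
width: 0.0309
```

```bash
python3 - <<'E'
from h import *
f=eyes.grab_frame('wrist');st();save(f['color'],'w21.png')
h=eyes.grab_frame('top');save(h['color'],'top21.png');h=eyes.grab_frame('scene');save(cv2.resize(h['color'][100:260,230:420],None,fx=4,fy=3.7,interpolation=cv2.INTER_CUBIC),'s21.png')
E
```

```text
{'t': 24.05, 'eef_pos': [0.4628, 0.2648, 0.2517], 'ee_rot': [3.1413, -0.0004, -1.702], 'force': [0.4558, 0.186, -0.5708], 'moment': [0.0451, 0.12, -0.0265], 'width': 0.0313}
```

View pics/w21.png

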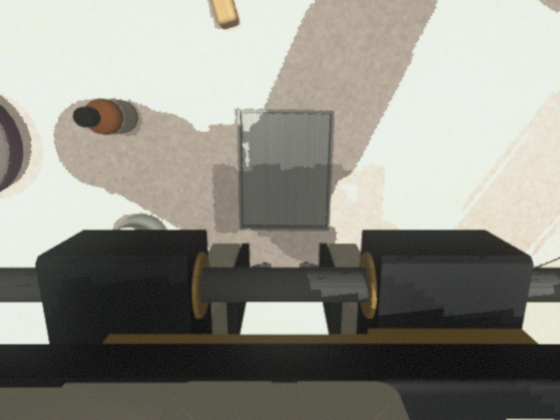

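View pics/s21.png

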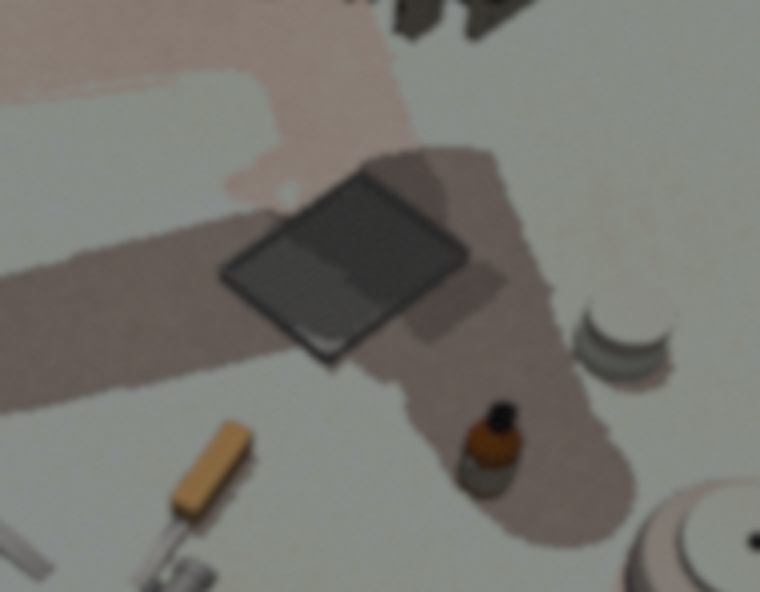

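```bash
python3 - <<'E'
from h import *
f=eyes.grab_frame('wrist');s=st()
for uv in [(238,110),(333,110),(240,229),(329,229)]: print(uv,onz(f,*map(np.array,map(float,uv)),0.018).round(4), totool(onz(f,*map(np.array,map(float,uv)),0.018),s).round(4))
E
```

```text
{'t': 24.2, 'eef_pos': [0.4629, 0.2647, 0.2518], 'ee_rot': [3.1415, -0.0001, -1.7034], 'force': [-0.4241, 0.1729, -0.6274], 'moment': [0.0676, 0.1235, 0.0193], 'width': 0.0313}
(238, 110) [0.4995 0.1898 0.018 ] [ 0.0694 -0.0462  0.2338]
(333, 110) [0.4032 0.2025 0.018 ] [0.0696 0.0509 0.2338]
(240, 229) [0.5179 0.3159 0.018 ] [-0.058  -0.0477  0.2338]
(329, 229) [0.4201 0.3288 0.018 ] [-0.0578  0.0508  0.2338]
```

Request:
apply_moves([
  [-1,0.005,0.0015,0.02,0],
  [-1,0,0,0.038,0],
  [-1,0,0,0.038,0],
  [-1,0,0,0.038,0],
  [-1,0,0,0.038,0],
  [-1,0,0,0.03,0],
  [-1,0,0,0.018,0],
  [-1,0,0,0.009,0],
  [-1,0,0,0.005,0],
  [-1,0,0,0,0],
  [-1,0,0,0,0],
])

```text
t: 25.12
eef_pos: [0.4614, 0.2608, 0.0189]
ee_rot: [-3.141, 0.001, -1.704]
force: [0.7, -0.4, -0.5]
width: 0.0316
```

Request:
apply_moves([
  [-1,0,0,0.002,0],
  [-1,0,0,0.002,0],
  [-1,0,0,0.001,0],
  [-1,0,0,0,0],
])

```text
t: 25.45
eef_pos: [0.4608, 0.2603, 0.0132]
ee_rot: [-3.141, 0.001, -1.705]
force: [0.3, 0.2, -0.9]
width: 0.0312
```

Request:
apply_moves([
  [-1,0,0,0.0015,0],
  [-1,0,0,0.001,0],
  [-1,0,0,0.0005,0],
  [-1,0,0,0,0],
])

```text
t: 25.78
eef_pos: [0.4606, 0.26, 0.0097]
ee_rot: [3.141, -0.0, -1.705]
force: [-0.1, -0.4, -0.2]
width: 0.0313
```

Request:
apply_moves([
  [-1,0,0,0.001,0],
  [-1,0,0,0,0],
  [-1,0,0,0,0],
])

```text
t: 26.03
eef_pos: [0.4607, 0.2601, 0.0088]
ee_rot: [3.141, -0.0, -1.705]
force: [0.4, -0.3, 0.2]
width: 0.0316
```

```bash
python3 - <<'E'
from h import *
st();f=eyes.grab_frame('wrist');st();f=eyes.grab_frame('scene');st();save(cv2.resize(f['color'][100:260,230:420],None,fx=4,fy=3.7,interpolation=cv2.INTER_CUBIC),'s22.png')
E
```

```text
{'t': 26.0333, 'eef_pos': [0.4607, 0.2601, 0.0088], 'ee_rot': [3.1415, -0.0002, -1.7048], 'force': [0.4119, -0.298, 0.1988], 'moment': [0.0345, 0.1242, 0.0108], 'width': 0.0316}
{'t': 26.0833, 'eef_pos': [0.4607, 0.2601, 0.0088], 'ee_rot': [3.1415, -0.0001, -1.7047], 'force': [0.0593, -0.8723, -1.1404], 'moment': [0.0463, 0.1091, -0.012], 'width': 0.0314}
{'t': 26.1333, 'eef_pos': [0.4607, 0.2602, 0.0089], 'ee_rot': [3.1416, -0.0, -1.7048], 'force': [-0.1056, 0.2783, -0.3388], 'moment': [-0.0265, 0.121, 0.0129], 'width': 0.0311}
```

View pics/s22.png

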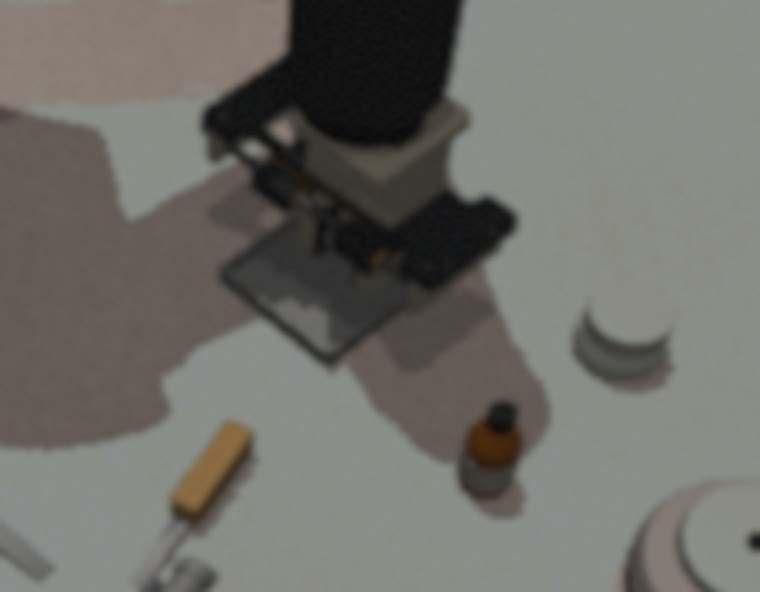

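Request:
apply_moves([
  [-1,0,0,0.001,0],
  [-1,0,0,0,0],
  [-1,0,0,0,0],
])

```text
t: 26.38
eef_pos: [0.4607, 0.2601, 0.0078]
ee_rot: [3.142, -0.0, -1.705]
force: [-0.4, 0.1, -0.0]
width: 0.0314
```

Request:
apply_moves([
  [-1,0,0,0.001,0],
  [-1,0,0,0,0],
  [-1,0,0,0,0],
])

```text
t: 26.63
eef_pos: [0.4607, 0.2601, 0.0068]
ee_rot: [3.142, -0.0, -1.705]
force: [0.1, 0.3, -0.4]
width: 0.031
```

Request:
apply_moves([
  [-1,0,0,0.0007,0],
  [-1,0,0,0,0],
  [-1,0,0,0,0],
])

```text
t: 26.88
eef_pos: [0.4607, 0.2601, 0.0062]
ee_rot: [3.142, -0.0, -1.705]
force: [0.6, 0.0, -0.9]
width: 0.0313
```

Request:
apply_moves([
  [-1,0,0,0.0008,0],
  [-1,0,0,0,0],
  [-1,0,0,0,0],
])

```text
t: 27.13
eef_pos: [0.4607, 0.2601, 0.0054]
ee_rot: [3.142, -0.0, -1.705]
force: [0.3, 0.4, -0.8]
width: 0.0311
```

Request:
apply_moves([
  [-1,0,0,0.0006,0],
  [-1,0,0,0,0],
  [-1,0,0,0,0],
])

```text
t: 27.38
eef_pos: [0.4607, 0.2601, 0.0048]
ee_rot: [3.142, -0.0, -1.705]
force: [0.2, -0.0, -1.0]
width: 0.0314
```

```bash
python3 - <<'E'
from h import *
st();f=eyes.grab_frame('wrist');st();save(f['color'],'w23.png')
E
```

```text
{'t': 27.3833, 'eef_pos': [0.4607, 0.2601, 0.0048], 'ee_rot': [3.1416, -0.0, -1.7048], 'force': [0.216, -0.039, -0.9897], 'moment': [0.0473, 0.0905, -0.0235], 'width': 0.0314}
{'t': 27.4333, 'eef_pos': [0.4607, 0.2601, 0.0048], 'ee_rot': [-3.1416, 0.0, -1.7048], 'force': [-0.7509, 0.8012, -0.7505], 'moment': [0.0185, 0.0664, -0.0223], 'width': 0.0312}
```

View pics/w23.png

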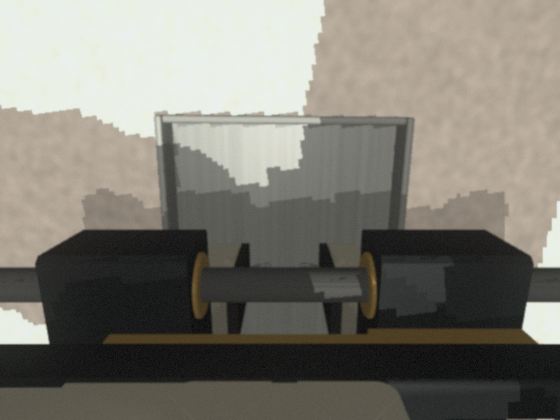

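```bash
python3 - <<'E'
from h import *
f=eyes.grab_frame('wrist');s=st();p,R=frameTCP(f)
for z in (-25,-20,-15,-10,0): print(z,[proj(f,p+R@(np.array([x,0,z])/1000)).round(0).tolist() for x in (-15,-4,4,20)])
P,U,V=tool(f)
for v in range(236,332,4): print(v,' '.join('%4d,%4d'%(P[v,u,0],P[v,u,2]) for u in (250,260,270,280,290,300,310,320)))
save(cv2.resize(f['color'][220:345,200:370],None,fx=4,fy=4,interpolation=cv2.INTER_CUBIC),'w24.png')
g=eyes.grab_frame('scene');save(cv2.resize(g['color'][130:190,280:350],None,fx=9,fy=9,interpolation=cv2.INTER_CUBIC),'s24.png')
E
```

```text
{'t': 27.4833, 'eef_pos': [0.4607, 0.2602, 0.0048], 'ee_rot': [-3.1416, 0.0, -1.7048], 'force': [0.1692, -0.518, -1.1337], 'moment': [0.0794, 0.0992, 0.0104], 'width': 0.0314}
-25 [[284.0, 325.0], [284.0, 300.0], [284.0, 281.0], [284.0, 242.0]]
-20 [[284.0, 318.0], [284.0, 294.0], [284.0, 276.0], [284.0, 238.0]]
-15 [[284.0, 312.0], [284.0, 288.0], [284.0, 271.0], [284.0, 234.0]]
-10 [[284.0, 306.0], [284.0, 283.0], [284.0, 266.0], [284.0, 230.0]]
0 [[284.0, 295.0], [284.0, 273.0], [284.0, 257.0], [284.0, 223.0]]
236   13,   2   13,   2   13,   1   13,   2   12,   3   12,   4   12,   3   12,   3
240   11,   2   11,   2   11,   2   11,   2   10,   4   11,   2   11,   3   11,   2
244    9,   2    9,   2    9,   2    9,   2    9,   1    9,   2    9,   2   10,  -1
248    7,   2    7,   1    7,   2    7,   2    7,   2    7,   3    7,   3   10,  -6
252    5,   1    5,   2    5,   2    5,   3    5,   3    5,   2    5,   2    9,  -8
256    3,   3    3,   3    3,   2    3,   1    3,   2    3,   3    3,   1    7,  -8
260    1,   2    1,   1    1,   3    1,   2    1,   2    1,   1    1,   2    
[... 734 characters left out ...]
 27, -82   27, -82   27, -82
300   26, -80   26, -81   26, -82   26, -81   26, -81   26, -81   26, -81   25, -80
304  -20,   2  -21,   3  -21,   2  -21,   2  -21,   3  -20,   2  -21,   2  -21,   3
308  -23,   2  -23,   2  -22,   1  -22,   2  -23,   2  -22,   2  -23,   3  -23,   3
312  -25,   2  -24,   1  -25,   2  -24,   1  -25,   2  -25,   2  -25,   2  -25,   2
316  -27,   2  -26,   1  -27,   2  -27,   1  -26,   1  -27,   1  -27,   2  -27,   3
320  -29,   2  -29,   2  -29,   1  -29,   2  -29,   2  -30,   3  -29,   2  -29,   2
324  -31,   2  -31,   2  -31,   1  -31,   2  -31,   2  -32,   3  -31,   1  -31,   2
328  -34,   3  -33,   1  -34,   3  -33,   1  -34,   2  -34,   2  -33,   2  -34,   3
```

View pics/w24.png

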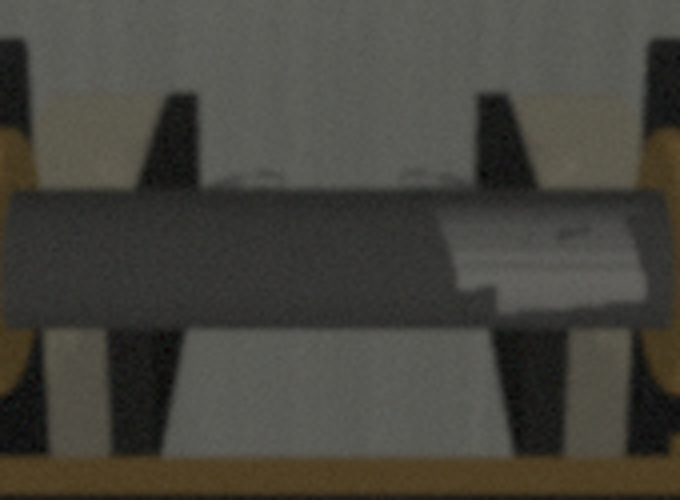

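View pics/s24.png

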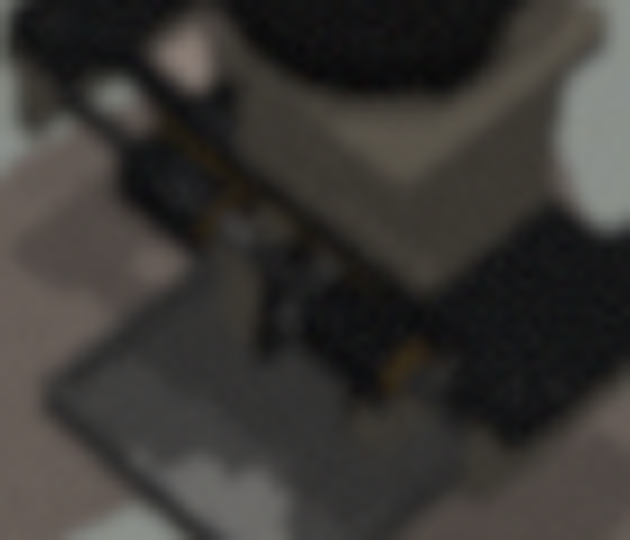

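Request:
apply_moves([
  [-1,0,0,0.0006,0],
  [-1,0,0,0.0005,0],
  [-1,0,0,0,0],
  [-1,0,0,0,0],
])

```text
t: 27.87
eef_pos: [0.4607, 0.2601, 0.0036]
ee_rot: [3.142, -0.0, -1.705]
force: [0.6, 0.1, -0.5]
width: 0.0315
```

Request:
apply_moves([
  [-0.3,0,0,0,0],
  [-0.27,0,0,0,0],
  [-0.25,0,0,0,0],
  [-0.23,0,0,0,0],
  [-0.2,0,0,0,0],
  [-0.15,0,0,0,0],
  [-0.08,0,0,0,0],
  [0,0,0,0,0],
  [0,0,0,0,0],
  [0,0,0,0,0],
], newtons=6)

```text
t: 28.7
eef_pos: [0.4607, 0.2601, 0.0037]
ee_rot: [-3.142, -0.0, -1.705]
force: [0.7, 0.7, 0.5]
width: 0.0438
```

Request:
apply_moves([
  [0,0,0,-0.002,0],
  [0,0,0,-0.005,0],
  [0,0,0,-0.01,0],
  [0,0,0,-0.02,0],
  [0,0,0,-0.035,0],
  [0,0,0,-0.04,0],
  [0,-0.01,0,-0.04,0],
  [0,-0.02,0,-0.04,0],
  [0,-0.02,0,0,0],
  [0,-0.02,0,0,0],
  [0,0,0,0,0],
  [0,0,0,0,0],
])

```text
t: 29.7
eef_pos: [0.4697, 0.3287, 0.1937]
ee_rot: [-3.141, 0.0, -1.704]
force: [-0.5, 0.4, 0.0]
width: 0.0441
```

```bash
python3 - <<'E'
from h import *
st();f=eyes.grab_frame('wrist');save(f['color'],'w25.png');g=eyes.grab_frame('scene');save(g['color'],'scene25.png')
h=eyes.grab_frame('top');save(h['color'],'top25.png')
for n,q in (('w',f),('s',g)):
  for l in ('clip_mid','tray','wedge_grip','dropper_mid','cream_jar_mid','diffuser_mid'):
    for r in outline_of(l,q)[:2]: print(n,l,round(r['score'],2),r['extent'])
save(cv2.resize(g['color'][130:290,230:410],None,fx=4,fy=3.7,interpolation=cv2.INTER_CUBIC),'s25.png')
E
```

```text
{'t': 29.7, 'eef_pos': [0.4697, 0.3287, 0.1937], 'ee_rot': [-3.1415, 0.0005, -1.7039], 'force': [-0.4811, 0.4339, 0.0174], 'moment': [-0.0387, 0.1188, -0.0016], 'width': 0.0441}
w clip_mid 0.9 [265.9, 104.2, 304.1, 123.1]
w tray 0.79 [222.1, 27.6, 342.4, 185.7]
w wedge_grip 0.31 [7.4, 3.9, 107.6, 65.7]
w dropper_mid 0.85 [8.1, 4.8, 104.2, 65.0]
s clip_mid 0.43 [311.5, 162.7, 325.0, 173.7]
s wedge_grip 0.77 [104.4, 241.6, 128.7, 286.0]
s wedge_grip 0.68 [189.5, 206.8, 246.6, 254.0]
s dropper_mid 0.62 [345.8, 206.7, 361.8, 231.0]
s cream_jar_mid 0.63 [375.8, 175.5, 398.4, 202.3]
s cream_jar_mid 0.32 [312.1, 163.3, 322.0, 174.5]
s diffuser_mid 0.6 [387.6, 229.0, 441.5, 285.2]
```

View pics/w25.png

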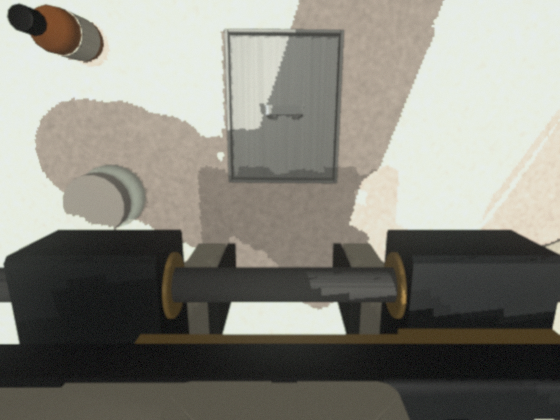

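View pics/s25.png

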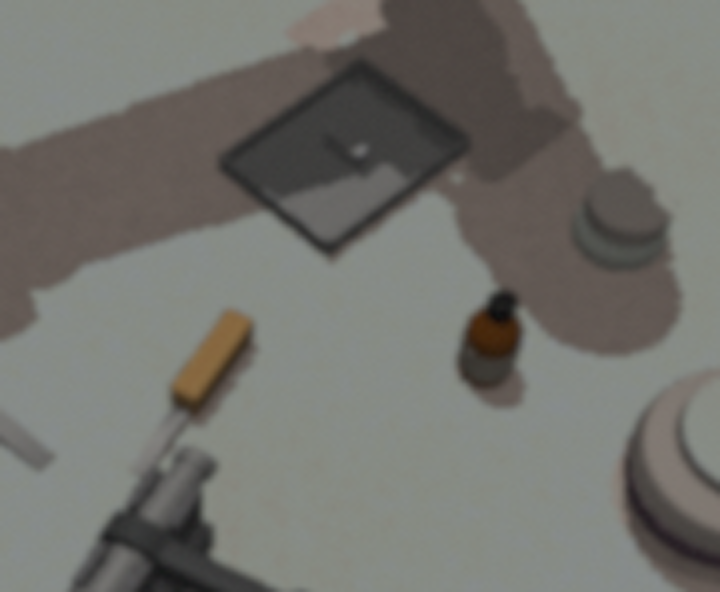

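The clip stands in the tray at wrist (285,113). The wedge lies flat on the table, and the bottle, jar and diffuser haven't moved. Handing in.

```bash
python3 - <<'E'
from h import *
st();print(job.job_done())
E
```

```text
{'t': 30.45, 'eef_pos': [0.4699, 0.3281, 0.1929], 'ee_rot': [3.1415, -0.0001, -1.7048], 'force': [-0.301, 0.6096, -0.1388], 'moment': [0.0037, 0.0546, -0.0179], 'width': 0.0439}
the job is handed in; nothing more can be done
None
```

The clip is off the pin and in the tray, the wedge is flat on the table, and I handed the job in at about 30 s of the 72 s allowed.

- **Wedge:** I used the smaller tan wedge and felt its blade touch the pin, which fits a bend of about 2°. I slid it under the clip along the blade's own slope. The push peaked near 7 N, and the net upward force on the wedge peaked near 4 N.
- **Clip:** It rose about 6 mm and stayed perched when I drew the wedge back. After laying the wedge down, I gripped the clip across its shoulders, lifted it off and set it down in the tray.
- **Last checks:** The final pictures show the clip standing in the tray and the wedge lying clear on the table. The bottle, jar and diffuser are where they were, the pin is bare, and the gripper is touching nothing.

Some readings did not agree or could not be confirmed:

- **Blade direction:** The wedge's blade first pointed to −x, not −y as the text says; I chose it by colour and size.
- **Load on the pin:** I could not measure this directly. From the net force and the stated clip pull I put it at no more than about 12 N, under the 15 N limit.
- **Release height:** I felt no contact with the tray floor before letting go. The fingertips were 0.6 mm above it, so the clip settled by perhaps 1 mm.
- **Wedge set-down:** Laying the wedge down pressed on the table with about 6 N for a moment.
- **Camera:** The wrist camera's position was off by 1 to 2 mm from the arm's own reading, so I measured the blade against the pin in the same picture.

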